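# Make up the match kit and the garden kit

### The arm

A 6-joint arm with a two-finger parallel gripper is mounted at the origin on the work surface. World frame = base frame: x ahead of the robot, y to its left, z up, the work surface at z = 0. Lengths are in m, angles in rad, forces in N, time in s.
With the tool pointing down it reaches from about 0.35 to 0.775 m from the base axis. Payload 5.5 kg.
Tool frame: the origin (TCP) lies on the centre line of the jaws, within the pads' length; the fingertips stand 11 mm ahead of it and the grasp point (between the pads) lies 8 mm behind it (env.tip_reach is the distance from the TCP to the fingertips, in m); z points along the fingers, x is the direction in which the jaws open and shut, and the axes are right-handed (so a half turn about z gives the same grasp; the last joint's range is limited). The gripper opens to 85 mm and grips with 20 to 120 N. Pads are 22 mm wide; open, the fingers measure 114 mm over their backs; the gripper's body (76 mm by 85 mm) begins 54 mm behind the grasp point. The pads swing forward as they close: fully open they stand 13 mm farther back than shut.
Start: joints at [-1.265, 0.313, 0.046, 1.304, 0, 1.431], TCP at [0.248, -0.519, 0.203] pointing down, gripper open.
Joint ranges: [-2.76, 2.76], [-0.86, 1.69], [-1.03, 1.26], [-2.2, 2.34], [-1.47, 1.5], [-3.14, 3.14]. Speed limits (rad/s): [2.57, 2.57, 3.14, 3.14, 3.14, 3.14].

### API

Orientations are given as a unit quaternion [w, x, y, z].
In Python, from workcell import env gives the robot as it stands.
- The arm moves only by the tool carry_out, never from a script. Its argument "moves" is one flat list of numbers, 7 for each row, row after row: the gripper command: -1 is shut, 1 is fully open, values between are in proportion, then the shift along the tool's x, y, z in m, then the turn, a rotation vector about the tool's x, y, z in degrees. A call has exactly 5 rows; each row shifts and turns the pose as measured when the row begins, along the tool's axes as they then stand; what a row does not reach is not made up. A row lasts 1/8 s, in which the tool goes at most 62.5 mm and 10.7 degrees, less where a joint would pass 70% of its speed; a pose out of reach is approached as far as the arm can. A call is refused whole if a number of a shift passes 0.0625 or a number of a turn 10.7, either way. A call with a gripper value outside its range is refused whole. The fingers move at their own pace and stop on an object; "squeeze" is the grip in N (left out, the last holds). Time passes only in rows, so rows that do not move let the fingers close, or fill a call up. It gives the time, the measured TCP pose, the force and the opening at its end, in the units of the state.
- env.get_state(): the state, without advancing time (a new reading comes with each control period).
- env.read_camera(name): name is "scene" or "top" or "wrist"; returns the picture (480x640x3 uint8, red, green, blue); there is no depth.
- env.calibration(name): a dict with "camera_matrix" (3x3 intrinsics, pixels), "k1" (the pictures are not rectified: a ray, as slopes to the right and down, at radius r is drawn at 1 + k1 r^2 times it, then the intrinsics apply), "rvec" (rotation vector, rad) and "tvec" (3), from world to camera coordinates, as OpenCV has them; the wrist camera has in their place "hand_eye" (4x4, takes a point from camera to tool coordinates, whose origin is the TCP and whose axes are the tool frame's). Camera axes: x right, y down, z forward; pixel columns grow to the right and rows downward; lengths in m; the calibration is good to about 2 mm. A picture is of the moment at which its call begins: read the wrist's pose just before it. calibration takes no time and is no camera call.
- env.hand_in(): hands the job in, once; it reports no verdict.
The state is a dict: "clock": time; "joint_pos": joint angles; "qvel": joint speeds; "tau": joint torques, N m; "tcp_pos": TCP position; "orientation": TCP orientation; "wrist_force": force on the tool from outside, world axes, zero at the start; "ft_torque": the same for the moment, N m; "finger_gap": finger opening in m.
Only numpy, scipy, OpenCV 4.12 (cv2) and the standard library are available. Lean on these libraries where they do the work, as an engineer would, in place of code of your own. Each camera call takes 0.05 s, during which the arm holds its last target. There are 200 camera calls.

### The job

Make up two cricket kits from the stock in the middle of the shelf. For the match kit, set the large white ball on the cork ring in the green basket and lay both long bails side by side, flat and lengthwise, in the empty bay next to it; for the garden kit, set the small white ball on the cork ring in the wooden tray and lay just one of the short bails flat and lengthwise in the bay next to it. Leave the other short bail where it lies, and do not disturb the blue key bowl or the coaster.

Things in the scene. Friction and masses are not known exactly. Their poses are not given: they have to be found in the camera images.
- basket: Fixed open green plastic basket, 208 (x) by 146 (y) mm, walls 5 thick, 34 high (all in mm); origin: centre of underside, floor at z=4. Divider (top z=18) at x=+17..21. Bail bay x=-99..+17, y=-68..68: bails lie along y (lanes x=-63 and -19 leave room for fingers). Ball bay x=+21..99 with fixed cork ring at x=+60, y=0 (inside 40, outside 54, 8 high); large ball on it has its centre at z=38.
- tray: Fixed open dark wooden tray, 146 (x) by 116 (y) mm, walls 6 thick, 22 high (all in mm); origin: centre of underside, floor at z=6. Divider (top z=20) at x=+5..9. Bail bay x=-67..+5 (middle -31), y=-52..52: the bail lies along y. Ball bay x=+9..67 with fixed cork ring at x=+38, y=0 (inside 26, outside 40, 6 high); small ball on it has its centre at z=30.
- large_ball: Large smooth white ball, 66 mm in diameter, about 130 g, origin at its centre. It starts on a fixed cork ring on the shelf (54 mm outside diameter, 8 mm high), centre 34 mm above the shelf. It rolls if set on a flat place.
- small_ball: Small smooth white ball, 44 mm in diameter, about 45 g, origin at its centre. It starts on a fixed cork ring on the shelf (40 mm outside diameter, 6 mm high), centre 24 mm above the shelf. It rolls if set on a flat place.
- long_bail_a: Wooden bail: a square barrel 16 mm thick with rounded edges, 54 mm long, with a round spigot 10 mm thick at each end; 110 mm long over all, about 25 g. Origin at its very centre, x along its length. It starts flat on the shelf (centre 8 mm up), pointing roughly left-right. One of the two alike long bails.
- long_bail_b: Wooden bail: a square barrel 16 mm thick with rounded edges, 54 mm long, with a round spigot 10 mm thick at each end; 110 mm long over all, about 25 g. Origin at its very centre, x along its length. It starts flat on the shelf (centre 8 mm up), pointing roughly left-right. One of the two alike long bails.
- short_bail_a: Wooden bail: a square barrel 16 mm thick with rounded edges, 34 mm long, with a round spigot 10 mm thick at each end; 70 mm long over all, about 25 g. Origin at its very centre, x along its length. It starts flat on the shelf (centre 8 mm up), pointing roughly left-right. One of the two alike short bails; either will do for the garden kit.
- short_bail_b: Wooden bail: a square barrel 16 mm thick with rounded edges, 34 mm long, with a round spigot 10 mm thick at each end; 70 mm long over all, about 25 g. Origin at its very centre, x along its length. It starts flat on the shelf (centre 8 mm up), pointing roughly left-right. One of the two alike short bails; either will do for the garden kit.
- key_bowl: Bystander: blue ceramic bowl, 110 mm across the rim, 45 mm high, loose on the shelf beyond the stock. Origin: centre of its underside.
- coaster: Bystander: round white ceramic coaster, 100 mm across, 8 mm thick, loose on the shelf beyond the stock. Origin: centre of its underside.
Mind the look-alikes: they are no part of the job. Leave any black, purple or turquoise look-alike of the short_bail_b alone.

How it is judged:
At the end, for the whole second after the job is handed in: Each ball rests on its kit's ring (within 8 mm sideways, 4 mm in height); both long bails lie flat in the basket's bail bay and exactly one short bail in the tray's, within 0.4 rad of lengthwise; the other short bail is within 20 mm of its start. All at rest (x of long_bail_a in the frame of basket between -0.092 and 0.01 m and y of long_bail_a in the frame of basket between -0.022 and 0.022 m and z of long_bail_a in the frame of basket between 0.008 and 0.018 m and angle between the x axis of each of long_bail_a, long_bail_b and the y axis of basket, either way round below 0.4 rad and linear speed of each of long_bail_a, long_bail_b, large_ball, small_ball below 0.02 m/s and x of long_bail_b in the frame of basket between -0.092 and 0.01 m and y of long_bail_b in the frame of basket between -0.022 and 0.022 m and z of long_bail_b in the frame of basket between 0.008 and 0.018 m and x of large_ball in the frame of basket between 0.052 and 0.068 m and y of large_ball in the frame of basket between -0.008 and 0.008 m and z of large_ball in the frame of basket between 0.0343 and 0.0423 m and x of small_ball in the frame of tray between 0.03 and 0.046 m and y of small_ball in the frame of tray between -0.008 and 0.008 m and z of small_ball in the frame of tray between 0.0257 and 0.0337 m and ((x of short_bail_a in the frame of tray between -0.06 and -0.002 m and y of short_bail_a in the frame of tray between -0.022 and 0.022 m and z of short_bail_a in the frame of tray between 0.01 and 0.02 m and angle between the x axis of short_bail_a and the y axis of tray, either way round below 0.4 rad and linear speed of each of short_bail_a, short_bail_b below 0.02 m/s and distance of short_bail_b from where it was at the start of the episode below 0.02 m) or (x of short_bail_b in the frame of tray between -0.06 and -0.002 m and y of short_bail_b in the frame of tray between -0.022 and 0.022 m and z of short_bail_b in the frame of tray between 0.01 and 0.02 m and angle between the x axis of short_bail_b and the y axis of tray, either way round below 0.4 rad and linear speed of each of short_bail_b, short_bail_a below 0.02 m/s and distance of short_bail_a from where it was at the start of the episode below 0.02 m))); the robot touches nothing.
It fails at once if the key bowl or the coaster is shifted by more than 20 mm (distance of any of key_bowl, coaster from where it was at the start of the episode above 0.02 m).
It also fails if it takes over 115 s, if anything falls off the work surface, if the arm or the gripper's body presses on something with over 40 N, if the wrist force passes 120 N, or if a joint passes its speed limit or range.

## Working session

There is one attempt and no reset: what is moved stays moved. The work goes in short steps, Python scripts to look and compute and a tool call to move; the robot and the scene stay as the last step left them, time stands still between calls to the robot, and variables do not carry over. Pictures are saved under pics/ and viewed, about 12 in all and at most 16, crops included, and the job is handed in when it is done.

Besides the shell and the picture viewer there is one more tool, called after ">>>" as name(argument=value, ...), one argument or row to a line, values as JSON. carry_out: Moves the arm, as the interface text tells. Its arguments: {"type":"object","properties":{"moves":{"type":"array"},"squeeze":{"type":"number"}},"required":["moves"]}

```bash
mkdir -p pics; ls; python3 - <<'E'
from workcell import env
import cv2
for n in ("scene","top"):
    cv2.imwrite(f"pics/{n}0.png",env.read_camera(n)[:,:,::-1]); print(n,env.calibration(n))
print(env.calibration("wrist")); print(env.get_state(),env.tip_reach)
E
```

```text
pics
scene {'camera_matrix': array([[493.05336923,   0.        , 321.20398476],
       [  0.        , 493.05336923, 238.3877895 ],
       [  0.        ,   0.        ,   1.        ]]), 'k1': -0.04889727117044383, 'rvec': array([ 2.13684028,  1.05886403, -0.47696636]), 'tvec': array([-0.35333409, -0.2807965 ,  1.25647558])}
top {'camera_matrix': array([[612.00095109,   0.        , 322.11634441],
       [  0.        , 612.00095109, 250.62328663],
       [  0.        ,   0.        ,   1.        ]]), 'k1': -0.18364654887723306, 'rvec': array([ 2.13685333, -2.16050953,  0.15665527]), 'tvec': array([0.01103667, 0.58254694, 1.07600876])}
{'camera_matrix': array([[354.21249128,   0.        , 321.34945435],
       [  0.        , 354.21249128, 234.94796918],
       [  0.        ,   0.        ,   1.        ]]), 'k1': -0.03462861558288472, 'hand_eye': array([[ 9.99998457e-01,  2.26187754e-04, -1.74236282e-03,
         1.76393534e-03],
       [ 2.81875474e-04,  9.58180242e-01,  2.86165241e-01,
        -7.27305803e-02],
       [ 1.73422470e-03, -2.86165290e-01,  9.58178699e-01,
        -1.69305457e-01],
       [ 0.00000000e+00,  0.00000000e+00,  0.00000000e+00,
         1.00000000e+00]])}
{'clock': 0.1, 'joint_pos': array([-1.26460468e+00,  3.13941407e-01,  4.50596444e-02,  1.30362539e+00,
       -2.70667076e-05,  1.43119168e+00]), 'qvel': array([ 0.00023328, -0.00296792,  0.00162905,  0.0007039 ,  0.00062372,
       -0.00057061]), 'tau': array([ 1.80109375e-03, -4.81723666e+01,  2.99244028e+01,  1.27276615e-02,
       -2.04023027e-04, -4.83183371e-06]), 'tcp_pos': array([ 0.24774527, -0.51830062,  0.20177547]), 'orientation': array([-5.42114658e-04,  8.45924186e-01, -5.33302484e-01, -6.61833935e-04]), 'wrist_force': array([-0.17687437, -0.0009647 , -0.01185924]), 'ft_torque': array([ 0.03521547, -0.01094078, -0.01315047]), 'finger_gap': 0.0849985543302044} 0.011
```

View pics/top0.png

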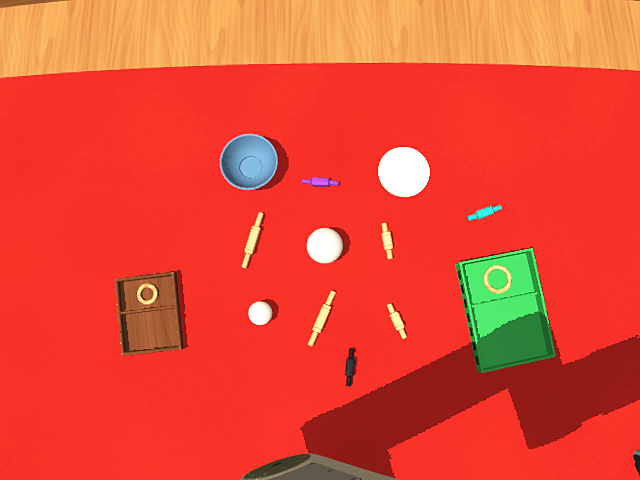

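View pics/scene0.png

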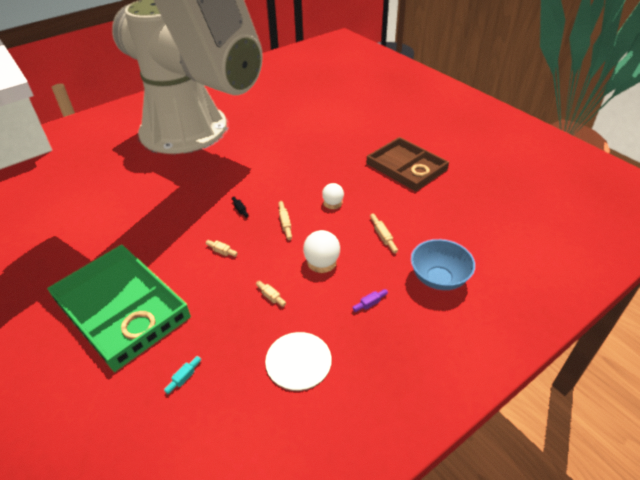

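The top view shows the stock in the middle: long bails near (253,240) and (322,318), short bails near (388,241) and (397,321), and the balls at (325,245) and (260,313). The tray is on the left with its ring at (147,293). The basket is on the right with its ring at (498,279). Next I'll measure these positions.

```bash
cat > h.py <<'E'
import numpy as np, cv2
from scipy.spatial.transform import Rotation as R
from workcell import env
def cam(name, st=None):
    c=env.calibration(name)
    if name=="wrist":
        T=np.eye(4); q=st["orientation"]; T[:3,:3]=R.from_quat(np.r_[q[1:],q[0]]).as_matrix(); T[:3,3]=st["tcp_pos"]
        T=T@c["hand_eye"]; return c,T[:3,:3],T[:3,3]
    M=R.from_rotvec(c["rvec"]).as_matrix().T
    return c,M,-M@c["tvec"]
def plane(name,px,z,st=None):
    c,M,o=cam(name,st)
    # slope-radius k1 model == OpenCV radial distortion
    u=cv2.undistortPoints(np.asarray(px,float).reshape(-1,1,2),c["camera_matrix"],np.array([c["k1"],0,0,0,0])).reshape(-1,2)
    d=np.c_[u,np.ones(len(u))]@M.T
    return o+d*((z-o[2])/d[:,2])[:,None]
def comps(mask,amin):
    n,l,s,c=cv2.connectedComponentsWithStats(mask.astype(np.uint8),connectivity=8)
    return [np.argwhere(l==i)[:,::-1] for i in range(1,n) if s[i,4]>=amin]
def line(p):
    m=p[:,:2].mean(0); w,v=np.linalg.eigh(np.cov((p[:,:2]-m).T)); v=v[:,1]
    t=(p[:,:2]-m)@v; n=np.array([-v[1],v[0]]); s=(p[:,:2]-m)@n
    mid=m+v*(t.max()+t.min())/2
    return mid, np.degrees(np.arctan2(v[1],v[0])), np.ptp(t)
def go(x,y,z,yaw=None):
    """yaw (deg): world direction of jaw axis (tool x), mod 180. Prints total tool-frame shift and turn (turn spread)."""
    st=env.get_state(); q=st["orientation"]; r=R.from_quat(np.r_[q[1:],q[0]]); M=r.as_matrix()
    d=np.array([x,y,z])-st["tcp_pos"]; cur=np.degrees(np.arctan2(M[1,0],M[0,0]))
    dy=0 if yaw is None else (yaw-cur+90)%180-90
    # levelling: rotate tool z to world -z
    t=M.T@np.array([0,0,-1.]); lev=np.degrees(np.cross([0,0,1],t))
    print("tcp",st["tcp_pos"].round(4),"yaw",cur.round(1),"gap",st["finger_gap"].round(4),"t",st["clock"],"q6",st["joint_pos"][5].round(2))
    print("shift tool mm",(M.T@d*1000).round(1),"tool-z turn",round(-dy,1),"alt",round(-dy+180*np.sign(dy),1),"level",lev.round(2))
    # rows with turn spread evenly over 5 rows
    n=max(1,int(np.ceil(max(np.abs(d).max()/.06,abs(dy)/10.5))))
    for k in range(n):
        a=R.from_rotvec([0,0,np.radians(-dy)*k/n]); print((a.inv().apply(M.T@d)/n).round(4), round(-dy/n,2))
E
cat > m.py <<'E'
from h import *
I=env.read_camera("top"); hsv=cv2.cvtColor(I,cv2.COLOR_RGB2HSV); H,S,V=[hsv[...,i].astype(int) for i in range(3)]
roi=np.zeros(H.shape,bool); roi[80:440,90:600]=1
w=roi&(S<60)&(V>120)
for p in comps(w,150):
    r=np.sqrt(len(p)/np.pi); c=p.mean(0); print("white",c.round(1),"r",r.round(1),"z34",plane("top",c,.034)[0].round(4),"z24",plane("top",c,.024)[0].round(4))
wd=roi&(H>=10)&(H<=28)&(S>60)&(V>150)
for p in comps(wd,60):
    q=plane("top",p,.008); m,a,L=line(q); print("wood",p.mean(0).round(1),len(p),"mid",m.round(4),"ang",a.round(1),"len",L.round(4), "ring z14/12",plane("top",p.mean(0),.012)[0].round(4))
g=roi&(H>45)&(H<75)&(S>100)&(V>40)
p=max(comps(g,500),key=len); r=cv2.minAreaRect((plane("top",p,.034)[:,:2]*1000).astype(np.float32)); print("basket",r)
b=roi&(((H<22)&(V<140)&(S<200)))
b[:, 200:]=0; cs=comps(b,300)
for p in cs: print("tray",p.mean(0),len(p),cv2.minAreaRect((plane("top",p,.022)[:,:2]*1000).astype(np.float32)))
E
python3 m.py
```

```text
white [403.4 171.5] r 25.4 z34 [ 0.7329 -0.1504  0.034 ] z24 [ 0.7357 -0.1519  0.024 ]
white [324.2 245.2] r 17.5 z34 [0.5937 0.0006 0.034 ] z24 [5.953e-01 5.000e-04 2.400e-02]
white [259.8 312.8] r 11.7 z34 [0.4706 0.1191 0.034 ] z24 [0.4711 0.1201 0.024 ]
wood [252.5 239.4] 329 mid [0.6102 0.136 ] ang 162.9 len 0.1103 ring z14/12 [0.6097 0.1355 0.012 ]
wood [386.8 240.5] 207 mid [ 0.6057 -0.118 ] ang -171.5 len 0.0687 ring z14/12 [ 0.6048 -0.1176  0.012 ]
wood [497.  279.2] 281 mid [ 0.5291 -0.3278] ang 98.7 len 0.0541 ring z14/12 [ 0.5286 -0.3261  0.012 ]
wood [150.9 313.9] 3153 mid [0.4738 0.3289] ang -174.7 len 0.1441 ring z14/12 [0.4703 0.3273 0.012 ]
wood [321.3 318.2] 383 mid [0.4614 0.0072] ang 155.8 len 0.1104 ring z14/12 [0.4607 0.0074 0.012 ]
wood [396.9 321. ] 203 mid [ 0.4544 -0.1329] ang -156.7 len 0.0699 ring z14/12 [ 0.4535 -0.1327  0.012 ]
wood [131.5 349. ] 97 mid [0.4027 0.359 ] ang 74.5 len 0.0733 ring z14/12 [0.4045 0.3639 0.012 ]
basket ((470.2607116699219, -333.6341857910156), (207.5747528076172, 153.52626037597656), 9.768896102905273)
tray [132.33850494 314.87729196] 709 ((469.8520812988281, 333.6040344238281), (138.5444793701172, 106.36886596679688), 5.753922462463379)
```

```bash
python3 - <<'E'
from h import *
I=env.read_camera("top"); hsv=cv2.cvtColor(I,cv2.COLOR_RGB2HSV); H,S,V=[hsv[...,i].astype(int) for i in range(3)]
c=I[280:308,134:162].astype(int)
m=np.zeros(H.shape,bool); m[272:355,116:186]=1
r=m&(V>190)&(H>8)&(H<30)
for p in comps(r,40): print(len(p),p.mean(0),(p.min(0)+p.max(0))/2,plane("top",(p.min(0)+p.max(0))/2,.012)[0], np.ptp(plane("top",p,.012),axis=0))
t=m&~((H<6)|(H>174))|r
p=max(comps(t,500),key=len); print(len(p),cv2.minAreaRect((plane("top",p,.022)[:,:2]*1000).astype(np.float32)))
go(.461,.007,.15,65.8)
E
```

```text
195 [146.91794872 293.48205128] [146.5 293.5] [0.50878516 0.33665747 0.012     ] [0.03972604 0.0372351  0.        ]
4827 ((471.4478759765625, 330.2196044921875), (145.85316467285156, 120.13700866699219), 6.563134670257568)Traceback (most recent call last):
  File "<stdin>", line 9, in <module>
  File "h.py", line 32, in go
    print("tcp",st["tcp_pos"].round(4),"yaw",cur.round(1),"gap",st["finger_gap"].round(4),"t",st["clock"],"q6",st["joint_pos"][5].round(2))
                                                                ^^^^^^^^^^^^^^^^^^^^^^
AttributeError: 'float' object has no attribute 'round'
```

```bash
sed -i 's/st\["finger_gap"\].round(4)/round(float(st["finger_gap"]),4)/' h.py; python3 -c "
from h import *
go(.461,.007,.12,65.8)"
```

```text
tcp [ 0.2478 -0.5185  0.202 ] yaw -64.5 gap 0.0855 t 0.2 q6 1.43
shift tool mm [-382.1 -418.9   82.5] tool-z turn 49.7 alt -130.3 level [-0.01  0.06  0.  ]
[-0.0425 -0.0465  0.0092] 5.53
[-0.0467 -0.0422  0.0092] 5.53
[-0.0506 -0.0375  0.0092] 5.53
[-0.054  -0.0325  0.0092] 5.53
[-0.0569 -0.0271  0.0092] 5.53
[-0.0592 -0.0215  0.0092] 5.53
[-0.061  -0.0157  0.0092] 5.53
[-0.0622 -0.0098  0.0092] 5.53
[-0.0629 -0.0038  0.0092] 5.53
```

```bash
python3 - <<'E'
s=open('h.py').read()
s=s.replace("dy=0 if yaw is None else (yaw-cur+90)%180-90",
"""q1t=np.degrees(np.arctan2(y,x)-0); yt=None if yaw is None else q1t+90-((q1t+90-yaw+90)%180-90)  # |q6|<=90
    dy=0 if yaw is None else (yt-cur+180)%360-180""")
s=s.replace('''"alt",round(-dy+180*np.sign(dy),1),''','')
s=s.replace("abs(dy)/10.5))))","abs(dy)/10.5)))); n=-(-n//5)*5")
open('h.py','w').write(s)
E
python3 -c "
from h import *
go(.461,.007,.12,65.8)"
```

```text
tcp [ 0.2478 -0.5185  0.202 ] yaw -64.5 gap 0.0855 t 0.2 q6 1.43
shift tool mm [-382.1 -418.9   82.5] tool-z turn -130.3 level [-0.01  0.06  0.  ]
[-0.0255 -0.0279  0.0055] -8.68
[-0.021  -0.0315  0.0055] -8.68
[-0.016  -0.0343  0.0055] -8.68
[-0.0106 -0.0363  0.0055] -8.68
[-0.005  -0.0375  0.0055] -8.68
[ 0.0007 -0.0378  0.0055] -8.68
[ 0.0064 -0.0373  0.0055] -8.68
[ 0.0119 -0.0359  0.0055] -8.68
[ 0.0172 -0.0337  0.0055] -8.68
[ 0.0221 -0.0307  0.0055] -8.68
[ 0.0265 -0.027   0.0055] -8.68
[ 0.0302 -0.0227  0.0055] -8.68
[ 0.0333 -0.0178  0.0055] -8.68
[ 0.0356 -0.0126  0.0055] -8.68
[ 0.0371 -0.0071  0.0055] -8.68
```

>>> carry_out(
  moves=[-0.2,-0.0255,-0.028,0.0055,0,0,-8.7,-0.2,-0.021,-0.0315,0.0055,0,0,-8.7,-0.2,-0.016,-0.0345,0.0055,0,0,-8.7,-0.2,-0.0105,-0.0365,0.0055,0,0,-8.7,-0.2,-0.005,-0.0375,0.0055,0,0,-8.7],
  squeeze=30,
)

```text
clock: 0.82
tcp_pos: [0.3185, -0.3398, 0.1725]
orientation: [-0.001, 0.985, -0.172, -0.0]
wrist_force: [-0.2, -0.1, 0.4]
finger_gap: 0.0341
```

>>> carry_out(
  moves=[-0.2,0.0005,-0.038,0.0055,0,0,-8.7,-0.2,0.0065,-0.037,0.0055,0,0,-8.7,-0.2,0.012,-0.036,0.0055,0,0,-8.7,-0.2,0.017,-0.0335,0.0055,0,0,-8.7,-0.2,0.022,-0.0305,0.0055,0,0,-8.7],
)

```text
clock: 1.45
tcp_pos: [0.385, -0.1565, 0.1442]
orientation: [-0.001, 0.976, 0.217, 0.0]
wrist_force: [-0.3, 0.1, 0.1]
finger_gap: 0.0346
```

```bash
python3 -c "
from h import *
go(.461,.007,.12,65.8)"
```

```text
tcp [ 0.385  -0.1565  0.1442] yaw 25.1 gap 0.0346 t 1.45 q6 0.55
shift tool mm [ 138.1 -115.8   24.4] tool-z turn -40.7 level [-0.06 -0.05  0.  ]
[ 0.0276 -0.0232  0.0049] -8.14
[ 0.0306 -0.019   0.0049] -8.14
[ 0.033  -0.0145  0.0049] -8.14
[ 0.0347 -0.0097  0.0049] -8.14
[ 0.0358 -0.0046  0.0049] -8.14
```

>>> carry_out(
  moves=[-0.2,0.0275,-0.023,0.005,0,0,-8.2,-0.2,0.0305,-0.019,0.005,0,0,-8.2,-0.2,0.033,-0.0145,0.005,0,0,-8.2,-0.2,0.035,-0.0095,0.005,0,0,-8.2,-0.2,0.036,-0.0045,0.005,0,0,-8.2],
)

```text
clock: 2.08
tcp_pos: [0.4608, 0.014, 0.1187]
orientation: [-0.0, 0.832, 0.555, 0.001]
wrist_force: [-0.1, -0.2, 0.6]
finger_gap: 0.0342
```

```bash
cat >> h.py <<'E'
def wsnap(fn):
    st=env.get_state(); I=env.read_camera("wrist"); cv2.imwrite("pics/"+fn,I[:,:,::-1])
    return st,I
def wbails(st,I,z=.008,amin=400):
    hsv=cv2.cvtColor(I,cv2.COLOR_RGB2HSV); H,S,V=[hsv[...,i].astype(int) for i in range(3)]
    for p in comps((H>=10)&(H<=28)&(S>60)&(V>120),amin):
        m,a,L=line(plane("wrist",p,z,st)); print("wood px",p.mean(0).round(0),p.min(0),p.max(0),"mid",m.round(4),"ang",a.round(1),"len",L.round(4))
E
python3 -c "
from h import *
go(.461,.007,.013,65.8)
st,I=wsnap('w1.png'); wbails(st,I)"
```

```text
tcp [0.4608 0.014  0.1187] yaw 67.5 gap 0.0342 t 2.075 q6 0.25
shift tool mm [ -6.5   2.7 105.7] tool-z turn 1.7 level [ 0.04 -0.07  0.  ]
[-0.0013  0.0005  0.0211] 0.34
[-0.0013  0.0006  0.0211] 0.34
[-0.0013  0.0006  0.0211] 0.34
[-0.0013  0.0006  0.0211] 0.34
[-0.0013  0.0006  0.0211] 0.34
wood px [313. 223.] [303 159] [323 288] mid [0.4623 0.0047] ang 155.7 len 0.1095
wood px [161. 278.] [126 250] [196 307] mid [ 0.4548 -0.1341] ang -155.6 len 0.0697
wood px [509. 313.] [495 264] [521 359] mid [0.6037 0.1353] ang 164.1 len 0.0968
wood px [ 31. 405.] [  7 386] [ 61 430] mid [ 0.524  -0.3285] ang 105.4 len 0.0606
```

View pics/w1.png

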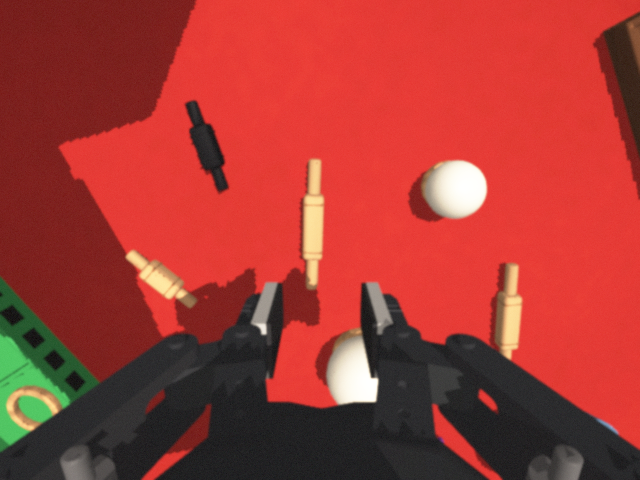

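The wrist view shows the long bail under the jaws at (313,223), and it agrees with the top view within 2–3 mm. I'll descend and grip.

>>> carry_out(
  moves=[-0.2,-0.0024,0.001,0.033,0,0,0.6,-0.2,-0.0024,0.001,0.033,0,0,0.6,-0.2,-0.0024,0.001,0.033,0,0,0.6,-0.2,0,0,0.006,0,0,0,-1,0,0,0,0,0,0],
)

```text
clock: 2.75
tcp_pos: [0.4636, 0.011, 0.0115]
orientation: [-0.0, 0.838, 0.546, 0.003]
wrist_force: [-0.2, -0.2, 0.5]
finger_gap: 0.0171
```

>>> carry_out(
  moves=[-1,0,0,0,0,0,0,-1,0,0,0,0,0,0,-1,0,0,-0.03,0,0,0,-1,0,0,-0.05,0,0,0,-1,0,0,-0.04,0,0,0],
)

```text
clock: 3.38
tcp_pos: [0.4629, 0.0106, 0.1362]
orientation: [-0.0, 0.838, 0.546, 0.003]
wrist_force: [0.7, -0.2, -0.1]
finger_gap: -0.0003
```

```bash
cat >> h.py <<'E'
def loc(kind,x,y):
    o,a=dict(b=((.4695,-.3363),9.8),t=((.471,.332),6.4))[kind]
    c,s=np.cos(np.radians(a)),np.sin(np.radians(a)); return o[0]+c*x-s*y, o[1]+s*x+c*y
E
python3 -c "
from h import *
x,y=loc('b',-.063,0);print(x,y); go(x,y,.12,9.8)"
```

```text
0.4074193023955401 -0.34702319844746005
tcp [0.4629 0.0106 0.1362] yaw 66.2 gap -0.0003 t 3.375 q6 0.26
shift tool mm [-349.7   93.3   14.8] tool-z turn 56.4 level [ 0.16 -0.28  0.  ]
[-0.035   0.0093  0.0015] 5.64
[-0.0339  0.0127  0.0015] 5.64
[-0.0325  0.016   0.0015] 5.64
[-0.0307  0.0191  0.0015] 5.64
[-0.0287  0.022   0.0015] 5.64
[-0.0264  0.0248  0.0015] 5.64
[-0.0238  0.0272  0.0015] 5.64
[-0.021   0.0294  0.0015] 5.64
[-0.0181  0.0314  0.0015] 5.64
[-0.0149  0.033   0.0015] 5.64
```

```bash
python3 -c "
from h import *
st,I=wsnap('w2.png'); wbails(st,I)"
```

```text
wood px [629.  48.] [608   1] [639 117] mid [0.4486 0.2861] ang 177.8 len 0.0864
wood px [315. 215.] [306 153] [324 277] mid [0.4625 0.0046] ang 155.7 len 0.1102
wood px [172. 271.] [139 244] [205 297] mid [ 0.4551 -0.134 ] ang -155.9 len 0.0699
wood px [503. 301.] [492 249] [515 354] mid [0.6108 0.1331] ang 163.4 len 0.1117
wood px [ 52. 399.] [ 26 378] [ 78 422] mid [ 0.5285 -0.3274] ang 107.0 len 0.0599
```

View pics/w2.png

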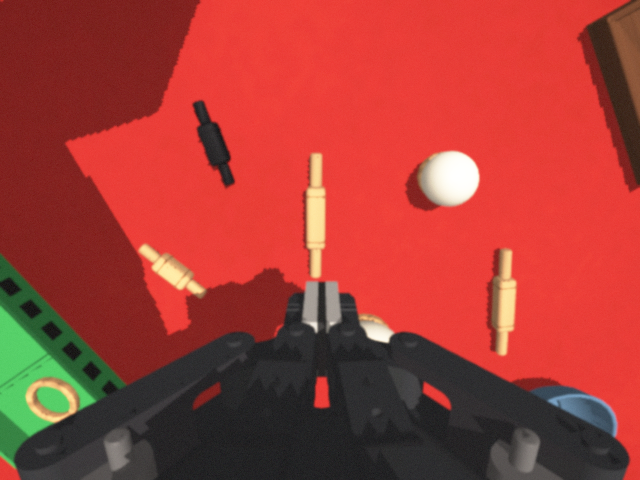

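The bail has not moved, so the fingers must have shut above it. The fingertips sit near row 283, and the known 34 mm gap spans about 79 px, which puts them about 0.15 m from the camera. By that reading the tips are roughly 30–40 mm further back than stated. I'll go down again and check this before I rely on any height.

>>> carry_out(
  moves=[-0.2,-0.0045,0,0.04,0,0,0,-0.2,-0.001,0,0.04,0,0,0,-0.2,0,0,0.035,0,0,0,-0.2,0,0,0,0,0,0,-0.2,0,0,0,0,0,0],
)

```text
clock: 4.05
tcp_pos: [0.4724, 0.0042, 0.0316]
orientation: [0.008, 0.837, 0.546, 0.012]
wrist_force: [0.5, -0.6, 1.3]
finger_gap: 0.0343
```

```bash
python3 -c "
from h import *
st,I=wsnap('w3.png'); S=env.read_camera('scene')
print(st['tcp_pos'],st['finger_gap'],st['wrist_force'])
a=cv2.resize(S[140:290,210:360],(600,600),interpolation=cv2.INTER_CUBIC); b=cv2.resize(I[150:450,220:420],(200,300))
o=np.zeros((600,800,3),np.uint8); o[:,:600]=a; o[:300,600:]=b
cv2.imwrite('pics/c3.png',o[:,:,::-1])
c,M,p=cam('scene')
for z in (.0,.0115):
  P=np.array([[*st['tcp_pos'][:2],st['tcp_pos'][2]-.011]]) if z==0 else st['tcp_pos'][None]
  r=cv2.projectPoints(P,c['rvec'],c['tvec'],c['camera_matrix'],np.array([c['k1'],0,0,0,0]))[0].ravel(); print('px in crop',(r-[210,140])*4)
"
```

```text
[0.47243603 0.00416516 0.03159668] 0.03426366339780233 [ 0.51752555 -0.57459426  1.26446789]
px in crop [307.34443975 312.01482838]
px in crop [305.82283107 295.03584364]
```

View pics/c3.png

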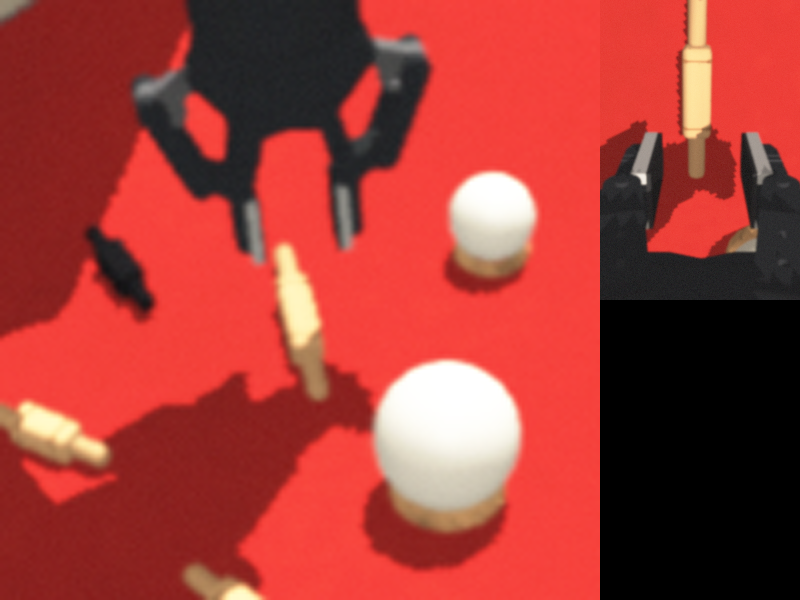

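The scene view shows the fingertips at about (300,255) in the crop, but the stated tip projects to (307,312). That makes the real tips about 40 mm higher than stated, which agrees with the wrist view (tips at tool z ≈ −33 mm). The last descent also stopped short with a slight tilt, so I'll check the joints.

```bash
python3 -c "
from h import *
st=env.get_state()
for k in st: print(k,np.round(st[k],4))
go(.4625,.0055,.0316,65.7)"
```

```text
clock 4.15
joint_pos [-0.1642  0.2219 -0.5269  0.793   0.0041  0.2503]
qvel [ 0.      0.0005  0.0004 -0.0061  0.0012 -0.0002]
tau [-2.05000e-02 -3.75364e+01  2.47004e+01 -2.63900e-01  1.28000e-02
 -0.00000e+00]
tcp_pos [0.4726 0.0042 0.0317]
orientation [0.0083 0.8374 0.5464 0.0121]
wrist_force [ 0.2204  0.9602 -0.2974]
ft_torque [ 0.0005  0.0167 -0.0425]
finger_gap 0.0344
tcp [0.4726 0.0042 0.0317] yaw 66.3 gap 0.0344 t 4.15 q6 0.25
shift tool mm [-2.8 -9.8 -0.1] tool-z turn 0.6 level [ 1.55 -0.64  0.  ]
[-0.0006 -0.002  -0.    ] 0.11
[-0.0006 -0.002  -0.    ] 0.11
[-0.0006 -0.0019 -0.    ] 0.11
[-0.0006 -0.0019 -0.    ] 0.11
[-0.0006 -0.0019 -0.    ] 0.11
```

>>> carry_out(
  moves=[-0.2,-0.001,-0.004,0.012,0.8,-0.3,0,-0.2,-0.001,-0.004,0.013,0.8,-0.3,0,-0.2,-0.001,-0.002,0.011,0,0,0,-0.2,0,0,0.005,0,0,0,-0.2,0,0,0.002,0,0,0],
)

```text
clock: 4.78
tcp_pos: [0.4634, 0.0054, -0.0128]
orientation: [-0.0, 0.837, 0.547, 0.0]
wrist_force: [-0.4, 0.2, 0.2]
finger_gap: 0.034
```

```bash
python3 -c "
from h import *
go(.4625,.0055,-.025,65.7)
st,I=wsnap('w4.png'); S=env.read_camera('scene')
print(st['tcp_pos'],st['finger_gap'],st['wrist_force'])
a=cv2.resize(S[165:265,240:340],(500,500),interpolation=cv2.INTER_CUBIC); b=I[200:400,220:420]
o=np.zeros((500,700,3),np.uint8); o[:,:500]=a; o[:200,500:]=b
cv2.imwrite('pics/c4.png',o[:,:,::-1])
"
```

```text
tcp [ 0.4634  0.0054 -0.0128] yaw 66.3 gap 0.034 t 4.775 q6 0.25
shift tool mm [-0.3 -0.9 12.2] tool-z turn 0.6 level [-0.01 -0.04  0.  ]
[-0.0001 -0.0002  0.0024] 0.11
[-0.0001 -0.0002  0.0024] 0.11
[-0.0001 -0.0002  0.0024] 0.11
[-0.0001 -0.0002  0.0024] 0.11
[-0.0001 -0.0002  0.0024] 0.11
[ 0.46341995  0.0053947  -0.01283707] 0.03403872219558415 [-0.38803391  0.17061873  0.2142057 ]
```

View pics/c4.png

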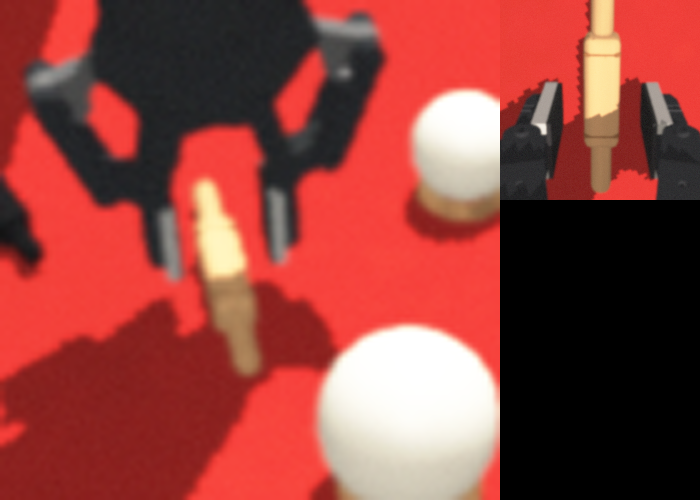

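The TCP reads z = −13 mm with no contact, so the tip offset is real. I'll lower in small steps and watch the force.

>>> carry_out(
  moves=[-0.2,0,0,0.003,0,0,0,-0.2,0,-0.001,0.003,0,0,0,-0.2,0,0,0.003,0,0,0,-0.2,0,0,0.002,0,0,0,-0.2,0,0,0,0,0,0],
)

```text
clock: 5.5
tcp_pos: [0.4633, 0.0057, -0.0236]
orientation: [0.0, 0.837, 0.547, 0.001]
wrist_force: [0.5, 1.0, 0.2]
finger_gap: 0.0341
```

>>> carry_out(
  moves=[-1,0,0,0,0,0,0,-1,0,0,0,0,0,0,-1,0,0,0,0,0,0,-1,0,0,-0.005,0,0,0,-1,0,0,-0.005,0,0,0],
)

```text
clock: 6.12
tcp_pos: [0.4631, 0.0057, -0.0132]
orientation: [0.0, 0.837, 0.547, 0.001]
wrist_force: [1.3, 0.1, -0.3]
finger_gap: 0.0151
```

Gripped (gap 15 mm). Next: lift and carry it to basket lane −63.

>>> carry_out(
  moves=[-1,0,0,-0.02,0,0,0,-1,0,0,-0.03,0,0,0,-1,0,0,-0.03,0,0,0,-1,0,0,-0.02,0,0,0,-1,0,0,-0.005,0,0,0],
)

```text
clock: 6.75
tcp_pos: [0.4625, 0.0057, 0.0964]
orientation: [0.0, 0.837, 0.547, 0.001]
wrist_force: [0.4, -1.2, -1.1]
finger_gap: 0.0151
```

```bash
python3 -c "
from h import *
x,y=loc('b',-.063,0);go(x,y,.085,9.8)"
```

```text
tcp [0.4625 0.0057 0.0964] yaw 66.3 gap 0.0151 t 6.75 q6 0.25
shift tool mm [-345.1   91.5   11.1] tool-z turn 56.5 level [ 0.08 -0.06  0.  ]
[-0.0345  0.0092  0.0011] 5.65
[-0.0334  0.0125  0.0011] 5.65
[-0.0321  0.0157  0.0011] 5.65
[-0.0303  0.0188  0.0011] 5.65
[-0.0283  0.0217  0.0011] 5.65
[-0.0261  0.0244  0.0011] 5.65
[-0.0236  0.0268  0.0011] 5.65
[-0.0208  0.029   0.0011] 5.65
[-0.0178  0.0309  0.0011] 5.65
[-0.0147  0.0325  0.0011] 5.65
```

>>> carry_out(
  moves=[-1,-0.0345,0.009,0.001,0,0,5.7,-1,-0.0335,0.0125,0.001,0,0,5.7,-1,-0.032,0.0155,0.001,0,0,5.7,-1,-0.0305,0.019,0.001,0,0,5.7,-1,-0.0285,0.0215,0.001,0,0,5.7],
)

```text
clock: 7.38
tcp_pos: [0.4321, -0.1725, 0.0894]
orientation: [-0.001, 0.948, 0.319, 0.001]
wrist_force: [0.5, -0.0, -0.2]
finger_gap: 0.0151
```

>>> carry_out(
  moves=[-1,-0.026,0.0245,0.001,0,0,5.7,-1,-0.0235,0.027,0.001,0,0,5.7,-1,-0.021,0.029,0.001,0,0,5.7,-1,-0.018,0.031,0.001,0,0,5.7,-1,-0.0145,0.0325,0.001,0,0,5.7],
)

```text
clock: 8.0
tcp_pos: [0.3969, -0.3526, 0.0798]
orientation: [-0.003, 0.998, 0.067, -0.001]
wrist_force: [0.4, -0.5, -0.8]
finger_gap: 0.0148
```

```bash
python3 -c "
from h import *
x,y=loc('b',-.063,0);go(x,y,.085,9.8)
st,I=wsnap('w5.png')"
```

```text
tcp [ 0.3969 -0.3526  0.0798] yaw 7.7 gap 0.0148 t 8.0 q6 0.56
shift tool mm [11.2 -4.1 -5.2] tool-z turn -2.1 level [-0.35  0.11  0.  ]
[ 0.0022 -0.0008 -0.001 ] -0.42
[ 0.0022 -0.0008 -0.001 ] -0.42
[ 0.0022 -0.0008 -0.001 ] -0.42
[ 0.0023 -0.0008 -0.001 ] -0.42
[ 0.0023 -0.0008 -0.001 ] -0.42
```

View pics/w5.png

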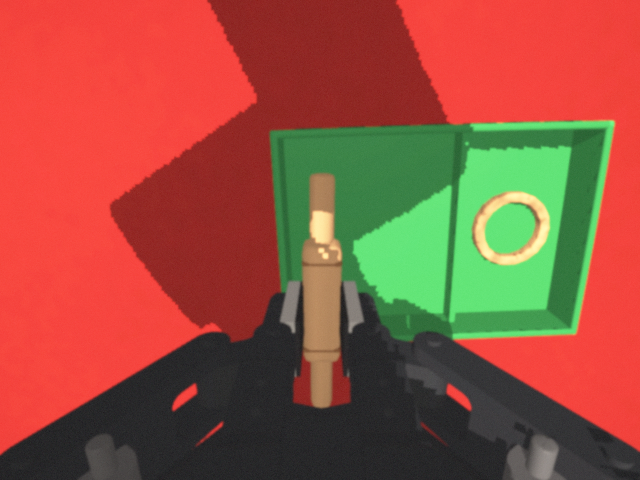

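The bail is held straight between the jaws over the bail bay. The basket rim corners are near (272,131), (613,122) and (578,333), with the ring at (511,228). I'll cross-check the basket pose with these.

```bash
python3 -c "
from h import *
st=env.get_state()
r=plane('wrist',[(511,228)],.012,st); print(r)
p=plane('wrist',[(272,131),(613,122),(578,333)],.034,st); print(p); d=p[1]-p[0]; print(np.degrees(np.arctan2(d[1],d[0])),np.linalg.norm(d),np.linalg.norm(p[2]-p[1]),'centre',(p[0]+p[2])/2, 'mine',loc('b',0,0),'ring',loc('b',.06,0))
x,y=loc('b',-.063,0);go(x,y,-.018,9.8)"
```

```text
[[ 0.5276952  -0.33432782  0.012     ]]
[[ 0.35913541 -0.29079633  0.034     ]
 [ 0.55856888 -0.25845964  0.034     ]
 [ 0.58448093 -0.39820096  0.034     ]]
9.209944313231707 0.20203804628793082 0.1421234351670808 centre [ 0.47180817 -0.34449865  0.034     ] mine (np.float64(0.4695), np.float64(-0.3363)) ring (np.float64(0.5286244739090094), np.float64(-0.32608743005003804))
tcp [ 0.3966 -0.3573  0.0798] yaw 7.4 gap 0.0151 t 8.05 q6 0.56
shift tool mm [12.3 -8.6 97.8] tool-z turn -2.4 level [-0.12  0.13  0.  ]
[ 0.0025 -0.0017  0.0196] -0.49
[ 0.0025 -0.0017  0.0196] -0.49
[ 0.0025 -0.0017  0.0196] -0.49
[ 0.0025 -0.0017  0.0196] -0.49
[ 0.0025 -0.0016  0.0196] -0.49
```

>>> carry_out(
  moves=[-1,0.004,-0.003,0.02,0,0,-0.8,-1,0.004,-0.003,0.025,0,0,-0.8,-1,0.004,-0.0025,0.025,0,0,-0.8,-1,0,0,0.014,0,0,0,-1,0,0,0.006,0,0,0],
)

```text
clock: 8.68
tcp_pos: [0.4057, -0.3476, -0.0152]
orientation: [-0.002, 0.996, 0.084, -0.002]
wrist_force: [-0.5, 0.9, -0.3]
finger_gap: 0.0152
```

```bash
python3 -c "
from h import *
x,y=loc('b',-.063,0);go(x,y,-.0185,9.8)"
```

```text
tcp [ 0.4057 -0.3476 -0.0152] yaw 9.7 gap 0.0152 t 8.675 q6 0.54
shift tool mm [ 1.9 -0.3  3.3] tool-z turn -0.1 level [-0.25  0.2   0.  ]
[ 0.0004 -0.0001  0.0007] -0.03
[ 0.0004 -0.0001  0.0007] -0.03
[ 0.0004 -0.0001  0.0007] -0.03
[ 0.0004 -0.0001  0.0007] -0.03
[ 0.0004 -0.0001  0.0007] -0.03
```

>>> carry_out(
  moves=[-1,0.001,0,0.002,0,0,0,-1,0.001,0,0.0015,0,0,0,-0.4,0,0,0,0,0,0,-0.4,0,0,0,0,0,0,-0.4,0,0,-0.02,0,0,0],
)

```text
clock: 9.3
tcp_pos: [0.4079, -0.3477, 0.0021]
orientation: [-0.002, 0.996, 0.084, -0.002]
wrist_force: [-0.4, -0.4, -0.6]
finger_gap: 0.0257
```

>>> carry_out(
  moves=[-0.4,0,0,-0.03,0,0,0,-0.4,0,0,-0.03,0,0,0,-0.2,0,0,-0.03,0,0,0,-0.2,0,0,-0.01,0,0,0,-0.2,0,0,0,0,0,0],
)

```text
clock: 9.93
tcp_pos: [0.409, -0.3491, 0.1074]
orientation: [0.0, 0.996, 0.084, -0.001]
wrist_force: [1.0, -0.7, 0.7]
finger_gap: 0.0344
```

```bash
python3 -c "
from h import *
go(.6105,.135,.085,73.3)
st,I=wsnap('w6.png'); wbails(st,I,.012)
import numpy as np
a=np.radians(9.8); print('expect lane',loc('b',-.063,0))"
```

```text
tcp [ 0.409  -0.3491  0.1074] yaw 9.6 gap 0.0344 t 9.925 q6 0.55
shift tool mm [ 279.6 -443.6   22.1] tool-z turn -63.7 level [ 0.    0.06 -0.  ]
[ 0.028  -0.0444  0.0022] -6.37
[ 0.0327 -0.041   0.0022] -6.37
[ 0.037  -0.0371  0.0022] -6.37
[ 0.0409 -0.0328  0.0022] -6.37
[ 0.0443 -0.028   0.0022] -6.37
[ 0.0472 -0.0229  0.0022] -6.37
[ 0.0494 -0.0176  0.0022] -6.37
[ 0.051  -0.012   0.0022] -6.37
[ 0.0521 -0.0062  0.0022] -6.37
[ 0.0524 -0.0004  0.0022] -6.37
wood px [321. 220.] [311 151] [331 289] mid [ 0.4085 -0.3477] ang 99.3 len 0.11
wood px [477. 225.] [442 193] [510 258] mid [ 0.5282 -0.3282] ang 154.2 len 0.0541
expect lane (np.float64(0.4074193023955401), np.float64(-0.34702319844746005))
```

Bail one lies in its lane. Next is the second long bail.

>>> carry_out(
  moves=[-0.2,0.028,-0.0445,0.002,0,0,-6.4,-0.2,0.0325,-0.041,0.002,0,0,-6.4,-0.2,0.037,-0.037,0.002,0,0,-6.4,-0.2,0.041,-0.033,0.002,0,0,-6.4,-0.2,0.0445,-0.028,0.002,0,0,-6.4],
)

```text
clock: 10.6
tcp_pos: [0.5068, -0.1017, 0.0891]
orientation: [-0.004, 0.933, 0.359, -0.004]
wrist_force: [1.4, -0.9, -0.2]
finger_gap: 0.0345
```

>>> carry_out(
  moves=[-0.2,0.047,-0.023,0.002,0,0,-6.4,-0.2,0.0495,-0.0175,0.002,0,0,-6.4,-0.2,0.051,-0.012,0.002,0,0,-6.4,-0.2,0.052,-0.006,0.002,0,0,-6.4,-0.2,0.046,0,0.002,0,0,-6.4],
)

```text
clock: 11.22
tcp_pos: [0.5981, 0.1449, 0.0699]
orientation: [-0.008, 0.792, 0.61, -0.007]
wrist_force: [1.0, -0.2, -0.5]
finger_gap: 0.0344
```

```bash
python3 -c "
from h import *
st,I=wsnap('w7.png'); wbails(st,I)
go(.6105,.1345,-.01,73.3)"
```

```text
wood px [568.  46.] [495   0] [639 118] mid [0.5171 0.3215] ang 81.3 len 0.0922
wood px [312. 257.] [300 184] [324 333] mid [0.6115 0.1333] ang 162.8 len 0.1101
wood px [147. 268.] [111 249] [164 305] mid [0.5865 0.0197] ang -158.2 len 0.0494
wood px [ 11. 358.] [  0 341] [ 23 373] mid [ 0.6275 -0.1149] ang 168.3 len 0.0285
tcp [0.5995 0.15   0.0693] yaw 75.7 gap 0.0346 t 11.275 q6 0.36
shift tool mm [-12.6  16.1  79. ] tool-z turn 2.4 level [-1.19 -0.17  0.  ]
[-0.0025  0.0032  0.0158] 0.47
[-0.0025  0.0032  0.0158] 0.47
[-0.0025  0.0033  0.0158] 0.47
[-0.0024  0.0033  0.0158] 0.47
[-0.0024  0.0033  0.0158] 0.47
```

>>> carry_out(
  moves=[-0.2,-0.0045,0.0055,0.02,-0.6,-0.1,0.8,-0.2,-0.0045,0.0055,0.02,-0.6,-0.1,0.8,-0.2,-0.0035,0.005,0.02,0,0,0.8,-0.2,0,0,0.014,0,0,0,-0.2,0,0,0.004,0,0,0],
)

```text
clock: 11.9
tcp_pos: [0.6064, 0.1358, -0.0191]
orientation: [-0.002, 0.802, 0.598, -0.005]
wrist_force: [-0.9, -0.1, 0.5]
finger_gap: 0.0339
```

```bash
python3 -c "
from h import *
go(.6105,.1345,-.0235,73.3)"
```

```text
tcp [ 0.6064  0.1358 -0.0191] yaw 73.4 gap 0.0339 t 11.9 q6 0.38
shift tool mm [-0.   4.4  4.4] tool-z turn 0.1 level [-0.53  0.29  0.  ]
[-0.      0.0009  0.0009] 0.02
[-0.      0.0009  0.0009] 0.02
[-0.      0.0009  0.0009] 0.02
[-0.      0.0009  0.0009] 0.02
[-0.      0.0009  0.0009] 0.02
```

>>> carry_out(
  moves=[-0.2,0,0.003,0.003,-0.5,0.3,0,-0.2,0,0.0015,0.0015,0,0,0,-1,0,0,0,0,0,0,-1,0,0,0,0,0,0,-1,0,0,0,0,0,0],
)

```text
clock: 12.52
tcp_pos: [0.6122, 0.1346, -0.022]
orientation: [0.001, 0.802, 0.598, 0.002]
wrist_force: [-0.4, -0.2, -0.6]
finger_gap: 0.015
```

>>> carry_out(
  moves=[-1,0,0,-0.01,0,0,0,-1,0,0,-0.025,0,0,0,-1,0,0,-0.035,0,0,0,-1,0,0,-0.03,0,0,0,-1,0,0,-0.015,0,0,0],
)

```text
clock: 13.15
tcp_pos: [0.6108, 0.1346, 0.0975]
orientation: [0.0, 0.802, 0.598, 0.001]
wrist_force: [0.1, 1.4, -0.0]
finger_gap: 0.0152
```

```bash
python3 -c "
from h import *
x,y=loc('b',-.019,0);go(x,y,.085,9.8)"
```

```text
tcp [0.6108 0.1346 0.0975] yaw 73.4 gap 0.0152 t 13.15 q6 0.38
shift tool mm [-500.   -18.2   11.9] tool-z turn 63.6 level [ 0.06 -0.06  0.  ]
[-0.05   -0.0018  0.0012] 6.36
[-0.0499  0.0037  0.0012] 6.36
[-0.0492  0.0092  0.0012] 6.36
[-0.0478  0.0146  0.0012] 6.36
[-0.0459  0.0198  0.0012] 6.36
[-0.0434  0.0248  0.0012] 6.36
[-0.0404  0.0295  0.0012] 6.36
[-0.0369  0.0338  0.0012] 6.36
[-0.0329  0.0377  0.0012] 6.36
[-0.0286  0.0411  0.0012] 6.36
```

>>> carry_out(
  moves=[-1,-0.05,-0.002,0,0,0,6.4,-1,-0.05,0.0035,0,0,0,6.4,-1,-0.049,0.009,0,0,0,6.4,-1,-0.048,0.0145,0,0,0,6.4,-1,-0.046,0.02,0,0,0,6.4],
)

```text
clock: 13.78
tcp_pos: [0.5291, -0.1046, 0.0989]
orientation: [0.001, 0.937, 0.349, 0.003]
wrist_force: [0.3, -1.6, -0.5]
finger_gap: 0.0151
```

>>> carry_out(
  moves=[-1,-0.0435,0.025,0,0,0,6.4,-1,-0.0405,0.0295,0,0,0,6.4,-1,-0.037,0.034,0,0,0,6.4,-1,-0.033,0.0375,0,0,0,6.4,-1,-0.02,0.03,0,0,0,6],
)

```text
clock: 14.4
tcp_pos: [0.445, -0.3347, 0.098]
orientation: [-0.0, 0.997, 0.071, 0.003]
wrist_force: [1.3, 0.2, -0.4]
finger_gap: 0.015
```

```bash
python3 -c "
from h import *
x,y=loc('b',-.019,0);go(x,y,-.012,9.8)"
```

```text
tcp [ 0.445  -0.3347  0.098 ] yaw 8.1 gap 0.015 t 14.4 q6 0.64
shift tool mm [  4.3   5.6 110. ] tool-z turn -1.7 level [-0.  -0.4  0. ]
[0.0009 0.0011 0.022 ] -0.34
[0.0009 0.0011 0.022 ] -0.34
[0.0008 0.0011 0.022 ] -0.34
[0.0008 0.0011 0.022 ] -0.34
[0.0008 0.0011 0.022 ] -0.34
```

>>> carry_out(
  moves=[-1,0.001,0,0.01,0,-0.3,-0.8,-1,0.001,0,0.03,0,0,-0.8,-1,0.001,0.001,0.035,0,0,0,-1,0,0,0.025,0,0,0,-1,0,0,0.006,0,0,0],
)

```text
clock: 15.02
tcp_pos: [0.4479, -0.3342, -0.012]
orientation: [-0.001, 0.996, 0.086, 0.001]
wrist_force: [-0.6, -0.0, -1.3]
finger_gap: 0.0148
```

```bash
python3 -c "
from h import *
x,y=loc('b',-.019,0);go(x,y,-.0185,9.8)"
```

```text
tcp [ 0.4479 -0.3342 -0.012 ] yaw 9.9 gap 0.0148 t 15.025 q6 0.61
shift tool mm [1.9 5.7 6.5] tool-z turn 0.1 level [-0.11 -0.07  0.  ]
[0.0004 0.0011 0.0013] 0.02
[0.0004 0.0011 0.0013] 0.02
[0.0004 0.0011 0.0013] 0.02
[0.0004 0.0011 0.0013] 0.02
[0.0004 0.0011 0.0013] 0.02
```

>>> carry_out(
  moves=[-1,0.001,0.003,0.003,0,0,0,-1,0.001,0.003,0.003,0,0,0,-1,0,0,0.0005,0,0,0,-0.4,0,0,0,0,0,0,-0.4,0,0,0,0,0,0],
)

```text
clock: 15.65
tcp_pos: [0.4532, -0.3406, -0.0161]
orientation: [0.0, 0.996, 0.088, 0.002]
wrist_force: [-0.0, 0.8, 0.8]
finger_gap: 0.0256
```

>>> carry_out(
  moves=[-0.4,0,0,-0.02,0,0,0,-0.4,0,0,-0.035,0,0,0,-0.2,0,0,-0.035,0,0,0,-0.2,0,0,-0.015,0,0,0,-0.2,0,0,0,0,0,0],
)

```text
clock: 16.27
tcp_pos: [0.4523, -0.3404, 0.0918]
orientation: [0.0, 0.996, 0.087, 0.002]
wrist_force: [0.1, -0.1, -0.5]
finger_gap: 0.0342
```

```bash
python3 -c "
from h import *
st,I=wsnap('w8.png'); wbails(st,I,.012); print(loc('b',-.019,0))
go(.455,-.1332,.06,113.8)"
```

```text
wood px [260. 223.] [247 154] [272 293] mid [ 0.4081 -0.3454] ang 98.9 len 0.1051
wood px [322. 227.] [311 155] [333 299] mid [ 0.453  -0.3404] ang 99.8 len 0.1094
wood px [426. 232.] [390 198] [461 267] mid [ 0.5291 -0.3283] ang 136.9 len 0.0532
(np.float64(0.4507772499288137), np.float64(-0.3395339804841546))
tcp [ 0.4519 -0.34    0.091 ] yaw 10.0 gap 0.034 t 16.325 q6 0.61
shift tool mm [  39.  -203.1   31.1] tool-z turn -103.8 level [-0.   -0.16  0.  ]
[ 0.0039 -0.0203  0.0031] -10.38
[ 0.0075 -0.0193  0.0031] -10.38
[ 0.0108 -0.0176  0.0031] -10.38
[ 0.0138 -0.0154  0.0031] -10.38
[ 0.0164 -0.0126  0.0031] -10.38
[ 0.0184 -0.0095  0.0031] -10.38
[ 0.0198 -0.006   0.0031] -10.38
[ 0.0206 -0.0023  0.0031] -10.38
[0.0206 0.0014 0.0031] -10.38
[0.02   0.0051 0.0031] -10.38
```

Both long bails are in the basket. Next is the short bail at (0.455, −0.133).

>>> carry_out(
  moves=[-0.2,0.004,-0.0205,0.002,0,0,-10.4,-0.2,0.0075,-0.0195,0.002,0,0,-10.4,-0.2,0.011,-0.0175,0.002,0,0,-10.4,-0.2,0.014,-0.0155,0.002,0,0,-10.4,-0.2,0.0165,-0.0125,0.002,0,0,-10.4],
)

```text
clock: 16.95
tcp_pos: [0.4484, -0.2313, 0.0723]
orientation: [-0.005, 0.85, 0.526, -0.001]
wrist_force: [-0.3, 0.2, -1.0]
finger_gap: 0.0342
```

>>> carry_out(
  moves=[-0.2,0.0185,-0.0095,0.002,0,0,-10.4,-0.2,0.02,-0.006,0.002,0,0,-10.4,-0.2,0.0205,-0.0025,0.002,0,0,-10.4,-0.2,0.0205,0.0015,0.002,0,0,-10.4,-0.2,0.017,0.005,0.002,0,0,-9],
)

```text
clock: 17.58
tcp_pos: [0.4401, -0.1238, 0.0544]
orientation: [-0.013, 0.531, 0.847, 0.002]
wrist_force: [-0.1, 0.5, -0.2]
finger_gap: 0.0346
```

```bash
python3 -c "
from h import *
st,I=wsnap('w9.png'); wbails(st,I)
go(.455,-.1335,-.014,113.8)"
```

```text
wood px [32. 48.] [ 0 24] [73 69] mid [ 0.4036 -0.3193] ang 98.7 len 0.0423
wood px [ 27. 130.] [  0 108] [ 65 147] mid [ 0.4479 -0.3101] ang 99.4 len 0.0392
wood px [  8. 241.] [  0 208] [ 19 272] mid [ 0.5233 -0.3079] ang -167.9 len 0.0443
wood px [296. 258.] [284 208] [308 312] mid [ 0.4559 -0.135 ] ang -156.1 len 0.0718
wood px [576. 389.] [557 382] [599 398] mid [0.4582 0.1041] ang 115.4 len 0.0355
tcp [ 0.4391 -0.1217  0.0539] yaw 116.2 gap 0.0342 t 17.625 q6 -0.91
shift tool mm [-19.4   9.8  67.3] tool-z turn 2.4 level [-0.63 -1.47  0.  ]
[-0.0039  0.002   0.0135] 0.47
[-0.0039  0.002   0.0135] 0.47
[-0.0038  0.002   0.0135] 0.47
[-0.0038  0.0021  0.0135] 0.47
[-0.0038  0.0021  0.0135] 0.47
```

>>> carry_out(
  moves=[-0.2,-0.0075,0.0035,0.012,-0.3,-0.7,0.8,-0.2,-0.007,0.0035,0.016,-0.3,-0.7,0.8,-0.2,-0.005,0.003,0.02,0,0,0.8,-0.2,0,0,0.015,0,0,0,-0.2,0,0,0.003,0,0,0],
)

```text
clock: 18.25
tcp_pos: [0.4519, -0.1332, -0.02]
orientation: [-0.005, 0.55, 0.835, -0.001]
wrist_force: [-0.1, -0.2, 0.1]
finger_gap: 0.0343
```

```bash
python3 -c "
from h import *
go(.4555,-.1345,-.0235,113.8)"
```

```text
tcp [ 0.4519 -0.1332 -0.02  ] yaw 113.3 gap 0.0343 t 18.25 q6 -0.86
shift tool mm [-2.6  2.8  3.5] tool-z turn -0.5 level [-0.41 -0.38  0.  ]
[-0.0005  0.0006  0.0007] -0.11
[-0.0005  0.0006  0.0007] -0.11
[-0.0005  0.0006  0.0007] -0.11
[-0.0005  0.0006  0.0007] -0.11
[-0.0005  0.0006  0.0007] -0.11
```

>>> carry_out(
  moves=[-0.2,-0.002,0.002,0.0025,-0.4,-0.4,0,-0.2,-0.0005,0.001,0.001,0,0,0,-1,0,0,0,0,0,0,-1,0,0,0,0,0,0,-1,0,0,0,0,0,0],
)

```text
clock: 18.88
tcp_pos: [0.4563, -0.1349, -0.023]
orientation: [0.001, 0.551, 0.835, -0.0]
wrist_force: [-0.1, 0.1, -0.4]
finger_gap: 0.0153
```

>>> carry_out(
  moves=[-1,0,0,-0.01,0,0,0,-1,0,0,-0.025,0,0,0,-1,0,0,-0.035,0,0,0,-1,0,0,-0.03,0,0,0,-1,0,0,-0.015,0,0,0],
)

```text
clock: 19.5
tcp_pos: [0.4551, -0.1341, 0.097]
orientation: [0.0, 0.551, 0.835, -0.0]
wrist_force: [0.6, 0.1, -0.7]
finger_gap: 0.0153
```

```bash
python3 -c "
from h import *
x,y=loc('t',-.031,0);go(x,y,.09,6.4)"
```

```text
tcp [ 0.4551 -0.1341  0.097 ] yaw 113.2 gap 0.0153 t 19.5 q6 -0.86
shift tool mm [431.2 168.3   6.9] tool-z turn -73.2 level [-0.01  0.02  0.  ]
[0.0431 0.0168 0.0007] -7.32
[0.0406 0.0222 0.0007] -7.32
[0.0375 0.0272 0.0007] -7.32
[0.0337 0.0317 0.0007] -7.32
[0.0294 0.0358 0.0007] -7.32
[0.0246 0.0392 0.0007] -7.32
[0.0194 0.042  0.0007] -7.32
[0.0139 0.0442 0.0007] -7.32
[0.0081 0.0456 0.0007] -7.32
[0.0022 0.0462 0.0007] -7.32
```

>>> carry_out(
  moves=[-1,0.043,0.017,0,0,0,-7.4,-1,0.0405,0.022,0,0,0,-7.4,-1,0.0375,0.027,0,0,0,-7.4,-1,0.0335,0.0315,0,0,0,-7.4,-1,0.0295,0.036,0,0,0,-7.4],
)

```text
clock: 20.12
tcp_pos: [0.4495, 0.099, 0.1031]
orientation: [0.006, 0.251, 0.968, -0.0]
wrist_force: [0.4, -0.4, -0.2]
finger_gap: 0.0151
```

>>> carry_out(
  moves=[-1,0.0245,0.039,0,0,0,-7.4,-1,0.0195,0.042,0,0,0,-7.4,-1,0.014,0.044,0,0,0,-7.4,-1,0.008,0.0455,0,0,0,-7.4,-1,0.002,0.036,0,0,0,-7],
)

```text
clock: 20.75
tcp_pos: [0.4345, 0.3278, 0.1067]
orientation: [0.008, -0.077, 0.997, -0.002]
wrist_force: [0.8, 0.5, -0.7]
finger_gap: 0.0151
```

```bash
python3 -c "
from h import *
x,y=loc('t',-.031,0);go(x,y,-.010,6.4)"
```

```text
tcp [0.4345 0.3278 0.1067] yaw -171.2 gap 0.0151 t 20.75 q6 -1.22
shift tool mm [ -3.9   0.4 116.8] tool-z turn 2.4 level [-0.25  0.94  0.  ]
[-0.0008  0.0001  0.0234] 0.48
[-0.0008  0.0001  0.0234] 0.48
[-0.0008  0.0001  0.0234] 0.48
[-0.0008  0.0001  0.0234] 0.48
[-0.0008  0.0001  0.0234] 0.48
```

>>> carry_out(
  moves=[-1,-0.002,0,0.015,-0.2,0.5,0.8,-1,-0.002,0,0.035,0,0.4,0.8,-1,0,0,0.035,0,0,0.8,-1,0,0,0.025,0,0,0,-1,0,0,0.004,0,0,0],
)

```text
clock: 21.38
tcp_pos: [0.4395, 0.3282, -0.0091]
orientation: [0.001, -0.054, 0.999, -0.0]
wrist_force: [-0.5, -0.8, -0.4]
finger_gap: 0.0149
```

```bash
python3 -c "
from h import *
x,y=loc('t',-.031,0);go(x,y,-.0165,6.4)"
```

```text
tcp [ 0.4395  0.3282 -0.0091] yaw -173.8 gap 0.0149 t 21.375 q6 -1.18
shift tool mm [-0.7  0.3  7.4] tool-z turn -0.2 level [-0.04  0.09  0.  ]
[-0.0001  0.0001  0.0015] -0.05
[-0.0001  0.0001  0.0015] -0.05
[-0.0001  0.0001  0.0015] -0.05
[-0.0001  0.0001  0.0015] -0.05
[-0.0001  0.0001  0.0015] -0.05
```

>>> carry_out(
  moves=[-1,-0.0005,0,0.004,0,0,0,-1,0,0,0.003,0,0,0,-1,0,0,0.0005,0,0,0,-0.4,0,0,0,0,0,0,-0.4,0,0,0,0,0,0],
)

```text
clock: 22.0
tcp_pos: [0.4426, 0.3284, -0.0137]
orientation: [0.003, -0.052, 0.999, 0.001]
wrist_force: [0.9, -0.0, 0.5]
finger_gap: 0.026
```

>>> carry_out(
  moves=[-0.4,0,0,-0.02,0,0,0,-0.4,0,0,-0.035,0,0,0,-0.2,0,0,-0.035,0,0,0,0.5,0,0,-0.02,0,0,0,0.5,0,0,0,0,0,0],
)

```text
clock: 22.62
tcp_pos: [0.4418, 0.3286, 0.1003]
orientation: [0.003, -0.053, 0.999, 0.001]
wrist_force: [-0.2, 0.6, -0.4]
finger_gap: 0.0636
```

```bash
python3 -c "
from h import *
st,I=wsnap('w10.png'); wbails(st,I,.014); print(loc('t',-.031,0),loc('t',.038,0))
go(.4712,.1198,.085,96.4)"
```

```text
wood px [350. 249.] [247 151] [380 300] mid [0.4204 0.3433] ang 65.0 len 0.1514
wood px [277. 218.] [175 152] [368 300] mid [0.479  0.3226] ang -172.5 len 0.1393
(np.float64(0.4401931945060215), np.float64(0.3285444631016039)) (np.float64(0.5087631809281027), np.float64(0.3362358194238404))
tcp [0.4413 0.3283 0.0993] yaw -174.0 gap 0.0638 t 22.675 q6 -1.18
shift tool mm [  -7.7 -210.5   14.2] tool-z turn 89.6 level [ 0.04  0.32 -0.  ]
[-0.0008 -0.021   0.0014] 8.96
[-0.004  -0.0207  0.0014] 8.96
[-0.0072 -0.0198  0.0014] 8.96
[-0.0102 -0.0184  0.0014] 8.96
[-0.013  -0.0166  0.0014] 8.96
[-0.0154 -0.0144  0.0014] 8.96
[-0.0174 -0.0118  0.0014] 8.96
[-0.0191 -0.009   0.0014] 8.96
[-0.0202 -0.0059  0.0014] 8.96
[-0.0209 -0.0026  0.0014] 8.96
```

View pics/w10.png

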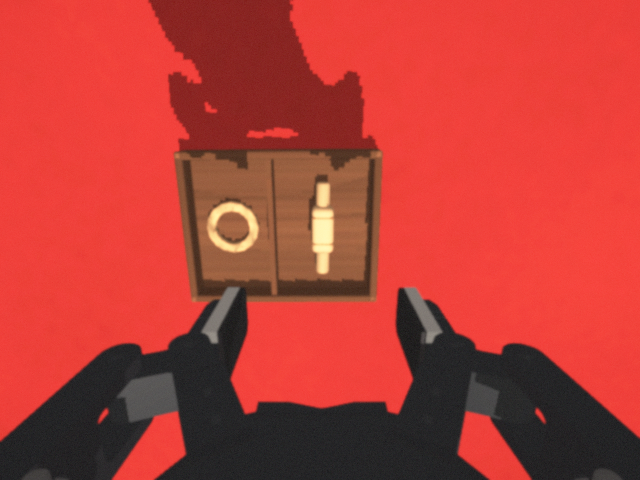

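The short bail at (322,228) lies flat in the tray bay, and the ring is at (233,226). Next is the small ball.

>>> carry_out(
  moves=[0.5,-0.001,-0.021,0.001,0,0,9,0.5,-0.004,-0.0205,0.001,0,0,9,0.5,-0.007,-0.02,0.001,0,0,9,0.5,-0.01,-0.0185,0.001,0,0,9,0.5,-0.013,-0.0165,0.001,0,0,9],
)

```text
clock: 23.3
tcp_pos: [0.4509, 0.2211, 0.087]
orientation: [-0.001, 0.344, 0.939, -0.002]
wrist_force: [-0.0, -0.2, 0.6]
finger_gap: 0.0645
```

>>> carry_out(
  moves=[0.5,-0.0155,-0.0145,0.001,0,0,9,0.5,-0.0175,-0.012,0.001,0,0,9,0.5,-0.019,-0.009,0.001,0,0,9,0.5,-0.02,-0.006,0.001,0,0,9,0.5,-0.016,-0.0025,0.001,0,0,8],
)

```text
clock: 23.92
tcp_pos: [0.4556, 0.1166, 0.0745]
orientation: [-0.004, 0.68, 0.733, -0.007]
wrist_force: [1.2, 0.2, -0.5]
finger_gap: 0.0641
```

```bash
cat >> h.py <<'E'
def wball(st,I,z,amin=500):
    hsv=cv2.cvtColor(I,cv2.COLOR_RGB2HSV); H,S,V=[hsv[...,i].astype(int) for i in range(3)]
    m=((S<70)&(V>150)).astype(np.uint8)
    for c in cv2.findContours(m,cv2.RETR_EXTERNAL,cv2.CHAIN_APPROX_NONE)[0]:
        if cv2.contourArea(c)<amin: continue
        (u,v),r=cv2.minEnclosingCircle(c); print("white",round(u),round(v),"r",round(r,1),"area/circ",round(cv2.contourArea(c)/(np.pi*r*r),2),plane("wrist",[(u,v)],z,st)[0].round(4))
E
python3 -c "
from h import *
st,I=wsnap('w11.png'); wball(st,I,.024)
go(.4712,.1198,.03,96.4)"
```

```text
white 151 438 r 36.5 area/circ 0.44 [ 0.6255 -0.0076  0.024 ]
white 323 270 r 32.3 area/circ 0.96 [0.4721 0.1176 0.024 ]
tcp [0.4554 0.1152 0.0742] yaw 94.0 gap 0.0641 t 23.975 q6 0.01
shift tool mm [ 3.6 16.8 43.9] tool-z turn -2.4 level [-0.93  0.24  0.  ]
[0.0007 0.0034 0.0088] -0.48
[0.0007 0.0034 0.0088] -0.48
[0.0007 0.0034 0.0088] -0.48
[0.0006 0.0034 0.0088] -0.48
[0.0006 0.0034 0.0088] -0.48
```

>>> carry_out(
  moves=[0.5,0.001,0.006,0.008,-0.5,0.2,-0.8,0.5,0.001,0.006,0.012,-0.5,0,-0.8,0.5,0.0005,0.004,0.012,0,0,-0.8,0.5,0,0,0.008,0,0,0,0.5,0,0,0.003,0,0,0],
)

```text
clock: 24.6
tcp_pos: [0.4698, 0.1208, 0.0256]
orientation: [-0.001, 0.662, 0.749, -0.0]
wrist_force: [0.1, -0.1, -0.7]
finger_gap: 0.0642
```

```bash
python3 -c "
from h import *
go(.4716,.1187,-.021,96.4)"
```

```text
tcp [0.4698 0.1208 0.0256] yaw 97.1 gap 0.0642 t 24.6 q6 -0.04
shift tool mm [-2.3  1.6 46.6] tool-z turn 0.7 level [-0.11 -0.05  0.  ]
[-0.0005  0.0003  0.0093] 0.13
[-0.0005  0.0003  0.0093] 0.13
[-0.0005  0.0003  0.0093] 0.13
[-0.0005  0.0003  0.0093] 0.13
[-0.0005  0.0003  0.0093] 0.13
```

>>> carry_out(
  moves=[0.5,-0.001,0.001,0.012,0,0,0.5,0.5,-0.001,0.0005,0.014,0,0,0,0.5,0,0,0.012,0,0,0,0.5,0,0,0.006,0,0,0,0.5,0,0,0.002,0,0,0],
)

```text
clock: 25.22
tcp_pos: [0.4713, 0.119, -0.0237]
orientation: [-0.001, 0.665, 0.746, -0.001]
wrist_force: [0.2, -0.7, 1.1]
finger_gap: 0.0641
```

>>> carry_out(
  moves=[-1,0,0,0,0,0,0,-1,0,0,0,0,0,0,-1,0,0,0,0,0,0,-1,0,0,0,0,0,0,-1,0,0,0,0,0,0],
)

```text
clock: 25.85
tcp_pos: [0.472, 0.119, -0.0229]
orientation: [-0.001, 0.666, 0.746, 0.0]
wrist_force: [-0.2, 1.0, -0.2]
finger_gap: 0.0424
```

>>> carry_out(
  moves=[-1,0,0,-0.01,0,0,0,-1,0,0,-0.02,0,0,0,-1,0,0,-0.03,0,0,0,-1,0,0,-0.025,0,0,0,-1,0,0,-0.01,0,0,0],
)

```text
clock: 26.48
tcp_pos: [0.4716, 0.1189, 0.0764]
orientation: [-0.001, 0.665, 0.746, -0.0]
wrist_force: [-0.4, 0.8, -0.2]
finger_gap: 0.0424
```

```bash
python3 -c "
from h import *
st,I=wsnap('w12.png'); z=st['tcp_pos'][2]+.0469; wball(st,I,z)
print(st['tcp_pos'],st['finger_gap'])
go(*loc('t',.038,0),.07,96.4)"
```

```text
white 321 326 r 56.1 area/circ 0.96 [0.4729 0.1174 0.1233]
[0.47156549 0.11892302 0.07640497] 0.04235463395313091
tcp [0.472  0.119  0.0771] yaw 96.6 gap 0.0423 t 26.525 q6 -0.03
shift tool mm [211.6  61.4   7.2] tool-z turn 0.2 level [-0.04 -0.06  0.  ]
[0.0423 0.0123 0.0014] 0.03
[0.0423 0.0122 0.0014] 0.03
[0.0423 0.0122 0.0014] 0.03
[0.0423 0.0122 0.0014] 0.03
[0.0423 0.0122 0.0014] 0.03
```

View pics/w12.png

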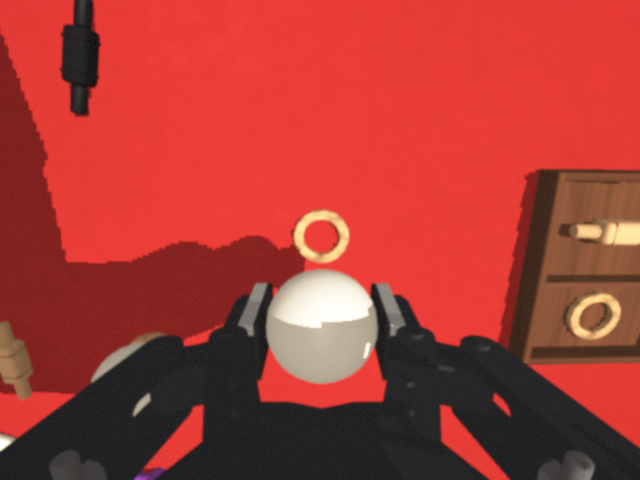

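The small ball at (321,326) is held centred between the pads, and its old ring is empty at (321,237). Next: carry it to the tray ring.

>>> carry_out(
  moves=[-1,0.035,0.01,0,0,0,0,-1,0.045,0.013,0,0,0,0,-1,0.045,0.013,0,0,0,0,-1,0.045,0.013,0,0,0,0,-1,0.028,0.008,0,0,0,0],
)

```text
clock: 27.15
tcp_pos: [0.5064, 0.3251, 0.0742]
orientation: [-0.001, 0.668, 0.744, -0.001]
wrist_force: [0.5, 0.2, -1.7]
finger_gap: 0.0419
```

>>> carry_out(
  moves=[-1,0.01,0.003,0,0,0,0,-1,0.003,0.001,0,0,0,0,-1,0,0,0,0,0,0,-1,0,0,0,0,0,0,-1,0,0,0,0,0,0],
)

```text
clock: 27.78
tcp_pos: [0.5074, 0.3369, 0.0718]
orientation: [-0.001, 0.668, 0.744, -0.004]
wrist_force: [0.5, -0.1, -0.7]
finger_gap: 0.0422
```

```bash
python3 - <<'E'
from h import *
st,I=wsnap('w13.png'); wball(st,I,st['tcp_pos'][2]+.0469)
hsv=cv2.cvtColor(I,cv2.COLOR_RGB2HSV); H,S,V=[hsv[...,i].astype(int) for i in range(3)]
for p in comps((H>8)&(H<30)&(V>185)&(S>50),200): print(len(p),p.min(0),p.max(0),plane('wrist',[(p.min(0)+p.max(0))/2],.012,st)[0].round(4))
print(loc('t',.038,0)); go(.508,.3364,-.008,96.4)
E
```

```text
white 322 326 r 56.4 area/circ 0.96 [0.509  0.336  0.1187]
1097 [  0 126] [ 40 184] [0.4704 0.1338 0.012 ]
2333 [262 127] [375 155] [0.4422 0.3265 0.012 ]
1341 [290 216] [347 271] [0.5093 0.3337 0.012 ]
(np.float64(0.5087631809281027), np.float64(0.3362358194238404))
tcp [0.5075 0.3369 0.0718] yaw 96.2 gap 0.0425 t 27.825 q6 0.35
shift tool mm [-0.3  1.1 79.8] tool-z turn -0.2 level [-0.43  0.18  0.  ]
[-0.0001  0.0002  0.016 ] -0.04
[-0.0001  0.0002  0.016 ] -0.04
[-0.0001  0.0002  0.016 ] -0.04
[-0.0001  0.0002  0.016 ] -0.04
[-0.0001  0.0002  0.016 ] -0.04
```

>>> carry_out(
  moves=[-1,-0.001,0,0.012,-0.4,0.2,0,-1,-0.0005,0,0.025,0,0,0,-1,0,0,0.025,0,0,0,-1,0,0,0.015,0,0,0,-1,0,0,0.004,0,0,0],
)

```text
clock: 28.45
tcp_pos: [0.5097, 0.3344, -0.0089]
orientation: [0.001, 0.669, 0.743, 0.002]
wrist_force: [1.0, -0.5, -1.1]
finger_gap: 0.0425
```

```bash
python3 -c "
from h import *
go(.508,.3355,-.016,96.4)"
```

```text
tcp [ 0.5097  0.3344 -0.0089] yaw 96.1 gap 0.0425 t 28.45 q6 0.34
shift tool mm [ 1.3 -1.6  7.1] tool-z turn -0.3 level [ 0.23 -0.1   0.  ]
[ 0.0003 -0.0003  0.0014] -0.07
[ 0.0003 -0.0003  0.0014] -0.07
[ 0.0003 -0.0003  0.0014] -0.07
[ 0.0003 -0.0003  0.0014] -0.07
[ 0.0003 -0.0003  0.0014] -0.07
```

>>> carry_out(
  moves=[-1,0.001,-0.001,0.003,0,0,0,-1,0,-0.001,0.003,0,0,0,-1,0,0,0.001,0,0,0,-1,0,0,0,0,0,0,-1,0,0,0,0,0,0],
)

```text
clock: 29.08
tcp_pos: [0.5092, 0.3361, -0.014]
orientation: [0.001, 0.669, 0.743, 0.004]
wrist_force: [-1.0, 0.1, 0.4]
finger_gap: 0.0421
```

>>> carry_out(
  moves=[0.15,0,0,0,0,0,0,0.15,0,0,0,0,0,0,0.3,0,0,0,0,0,0,0.3,0,0,0,0,0,0,0.3,0,0,-0.01,0,0,0],
)

```text
clock: 29.7
tcp_pos: [0.5088, 0.3359, -0.0038]
orientation: [0.001, 0.669, 0.743, 0.004]
wrist_force: [-0.7, -0.3, -0.2]
finger_gap: 0.0555
```

>>> carry_out(
  moves=[0.3,0,0,-0.02,0,0,0,0.3,0,0,-0.03,0,0,0,0.9,0,0,-0.03,0,0,0,0.9,0,0,-0.015,0,0,0,0.9,0,0,-0.003,0,0,0],
)

```text
clock: 30.32
tcp_pos: [0.5086, 0.3357, 0.0998]
orientation: [0.002, 0.669, 0.743, 0.004]
wrist_force: [0.2, 0.5, -0.6]
finger_gap: 0.0812
```

```bash
python3 - <<'E'
from h import *
st,I=wsnap('w14.png'); wball(st,I,.030); print(loc('t',.038,0))
go(.594,.0003,.085,99.8)
E
```

```text
white 320 237 r 31.0 area/circ 0.94 [0.5101 0.3342 0.03  ]
(np.float64(0.5087631809281027), np.float64(0.3362358194238404))
tcp [0.5085 0.3357 0.0996] yaw 96.1 gap 0.0812 t 30.375 q6 0.35
shift tool mm [-342.6   49.5   13.8] tool-z turn -3.7 level [ 0.48 -0.2   0.  ]
[-0.0343  0.005   0.0014] -0.37
[-0.0343  0.0047  0.0014] -0.37
[-0.0343  0.0045  0.0014] -0.37
[-0.0344  0.0043  0.0014] -0.37
[-0.0344  0.0041  0.0014] -0.37
[-0.0344  0.0038  0.0014] -0.37
[-0.0344  0.0036  0.0014] -0.37
[-0.0345  0.0034  0.0014] -0.37
[-0.0345  0.0032  0.0014] -0.37
[-0.0345  0.0029  0.0014] -0.37
```

The small ball sits on its ring. Now the large ball.

>>> carry_out(
  moves=[1,-0.03,0.004,0,0.2,-0.1,-0.4,1,-0.036,0.005,0,0.2,-0.1,-0.4,1,-0.036,0.0045,0,0,0,-0.4,1,-0.036,0.0045,0,0,0,-0.4,1,-0.036,0.004,0,0,0,-0.4],
)

```text
clock: 31.0
tcp_pos: [0.5483, 0.1628, 0.0928]
orientation: [-0.002, 0.653, 0.757, -0.003]
wrist_force: [0.5, 1.1, 0.4]
finger_gap: 0.0857
```

>>> carry_out(
  moves=[1,-0.036,0.004,0,0,0,-0.4,1,-0.036,0.0035,0,0,0,-0.4,1,-0.036,0.0035,0,0,0,-0.4,1,-0.034,0.003,0,0,0,-0.4,1,-0.02,0.002,0,0,0,-0.3],
)

```text
clock: 31.62
tcp_pos: [0.5864, -0.0011, 0.0849]
orientation: [-0.007, 0.641, 0.768, -0.007]
wrist_force: [0.0, 0.2, -0.5]
finger_gap: 0.0852
```

```bash
python3 - <<'E'
from h import *
st,I=wsnap('w15.png'); wball(st,I,.034)
go(.594,.0003,.05,99.8)
E
```

```text
white 97 354 r 48.2 area/circ 0.33 [ 0.6963 -0.1486  0.034 ]
white 319 258 r 49.1 area/circ 0.97 [ 0.5946 -0.0025  0.034 ]
tcp [ 0.587  -0.0031  0.0847] yaw 100.2 gap 0.0859 t 31.675 q6 -0.32
shift tool mm [ 2.1  8.1 34.5] tool-z turn 0.4 level [-1.13 -0.02  0.  ]
[0.0004 0.0016 0.0069] 0.09
[0.0004 0.0016 0.0069] 0.09
[0.0004 0.0016 0.0069] 0.09
[0.0004 0.0016 0.0069] 0.09
[0.0004 0.0016 0.0069] 0.09
```

>>> carry_out(
  moves=[1,0.001,0.004,0.01,-0.6,0,0,1,0.001,0.003,0.012,-0.5,0,0,1,0,0.001,0.01,0,0,0,1,0,0,0.005,0,0,0,1,0,0,0.001,0,0,0],
)

```text
clock: 32.3
tcp_pos: [0.5913, 0.0034, 0.0404]
orientation: [-0.003, 0.641, 0.768, -0.001]
wrist_force: [0.7, -0.3, 0.1]
finger_gap: 0.0854
```

```bash
python3 - <<'E'
from h import *
st,I=wsnap('w16.png'); wball(st,I,.034)
go(.5945,-.001,-.015,99.8)
E
```

```text
white 114 444 r 24.2 area/circ 0.3 [ 0.7333 -0.1078  0.034 ]
white 41 382 r 46.4 area/circ 0.24 [ 0.6934 -0.1524  0.034 ]
white 312 275 r 61.1 area/circ 0.96 [ 0.5947 -0.0028  0.034 ]
tcp [0.5913 0.0033 0.0405] yaw 100.3 gap 0.0855 t 32.35 q6 -0.31
shift tool mm [-5.   2.6 55.4] tool-z turn 0.5 level [-0.31 -0.19  0.  ]
[-0.001   0.0005  0.0111] 0.11
[-0.001   0.0005  0.0111] 0.11
[-0.001   0.0005  0.0111] 0.11
[-0.001   0.0005  0.0111] 0.11
[-0.001   0.0005  0.0111] 0.11
```

View pics/w16.png

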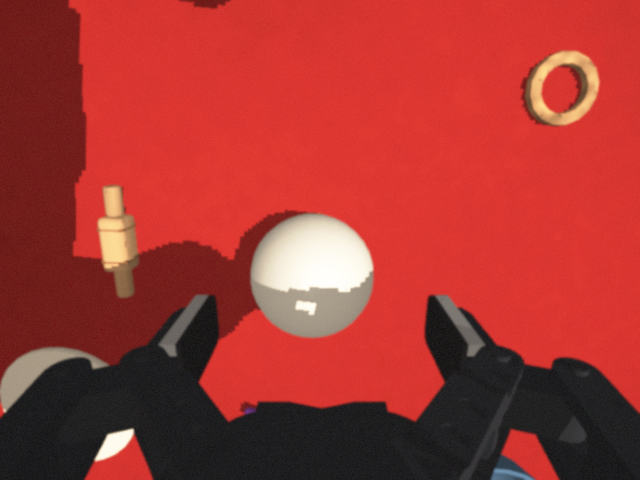

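The ball at (312,275) sits about 6 mm left of the jaw centre at column 321. I'll correct that and then descend.

>>> carry_out(
  moves=[1,-0.003,0.0015,0.004,-0.3,-0.2,-0.3,1,-0.003,0.001,0.006,0,0,-0.2,1,0,0,0.016,0,0,0,1,0,0,0.016,0,0,0,1,0,0,0.006,0,0,0],
)

```text
clock: 32.98
tcp_pos: [0.596, -0.0028, -0.0099]
orientation: [0.001, 0.637, 0.771, 0.001]
wrist_force: [-0.5, -0.3, -0.3]
finger_gap: 0.0852
```

```bash
python3 - <<'E'
from h import *
go(.5945,-.002,-.014,99.8); print(env.get_state()['wrist_force'])
E
```

```text
tcp [ 0.596  -0.0028 -0.0099] yaw 100.9 gap 0.0852 t 32.975 q6 -0.33
shift tool mm [ 1.  -1.4  4.1] tool-z turn 1.1 level [ 0.13  0.06 -0.  ]
[ 0.0002 -0.0003  0.0008] 0.21
[ 0.0002 -0.0003  0.0008] 0.21
[ 0.0002 -0.0003  0.0008] 0.21
[ 0.0002 -0.0003  0.0008] 0.21
[ 0.0002 -0.0003  0.0008] 0.21
[-0.5105171  -0.28558799 -0.26089709]
```

>>> carry_out(
  moves=[1,0.0005,-0.001,0.004,0,0,0.8,1,0,0,0.001,0,0,0,-1,0,0,0,0,0,0,-1,0,0,0,0,0,0,-1,0,0,0,0,0,0],
  squeeze=35,
)

```text
clock: 33.6
tcp_pos: [0.5943, -0.0014, -0.0152]
orientation: [0.0, 0.643, 0.766, 0.001]
wrist_force: [-0.8, -0.3, -1.6]
finger_gap: 0.0643
```

>>> carry_out(
  moves=[-1,0,0,0,0,0,0,-1,0,0,-0.01,0,0,0,-1,0,0,-0.03,0,0,0,-1,0,0,-0.03,0,0,0,-1,0,0,-0.012,0,0,0],
)

```text
clock: 34.22
tcp_pos: [0.5935, -0.0025, 0.0687]
orientation: [-0.0, 0.643, 0.766, -0.001]
wrist_force: [-0.2, -0.2, -1.8]
finger_gap: 0.0643
```

```bash
python3 - <<'E'
from h import *
st,I=wsnap('w17.png'); wball(st,I,st['tcp_pos'][2]+.0485)
go(*loc('b',.06,0),.075,99.8)
E
```

```text
white 88 365 r 49.2 area/circ 0.36 [ 0.6291 -0.0946  0.1172]
white 321 329 r 87.3 area/circ 0.91 [ 0.5954 -0.0037  0.1172]
tcp [ 0.5939 -0.0026  0.0697] yaw 100.0 gap 0.0644 t 34.275 q6 -0.31
shift tool mm [-307.3 -120.5   -5. ] tool-z turn 0.2 level [ 0.    0.06 -0.  ]
[-0.0307 -0.012  -0.0005] 0.02
[-0.0307 -0.012  -0.0005] 0.02
[-0.0307 -0.012  -0.0005] 0.02
[-0.0307 -0.012  -0.0005] 0.02
[-0.0307 -0.012  -0.0005] 0.02
[-0.0307 -0.012  -0.0005] 0.02
[-0.0308 -0.012  -0.0005] 0.02
[-0.0308 -0.012  -0.0005] 0.02
[-0.0308 -0.012  -0.0005] 0.02
[-0.0308 -0.012  -0.0005] 0.02
```

>>> carry_out(
  moves=[-1,-0.026,-0.01,-0.001,0,0,0,-1,-0.034,-0.013,-0.001,0,0,0,-1,-0.034,-0.013,-0.001,0,0,0,-1,-0.034,-0.013,-0.001,0,0,0,-1,-0.034,-0.013,-0.001,0,0,0],
)

```text
clock: 34.9
tcp_pos: [0.5594, -0.1747, 0.0716]
orientation: [-0.001, 0.641, 0.768, -0.001]
wrist_force: [0.7, 0.3, -2.3]
finger_gap: 0.0643
```

>>> carry_out(
  moves=[-1,-0.034,-0.013,0,0,0,0,-1,-0.034,-0.013,0,0,0,0,-1,-0.034,-0.013,0,0,0,0,-1,-0.022,-0.009,0,0,0,0,-1,-0.006,-0.003,0,0,0,0],
)

```text
clock: 35.52
tcp_pos: [0.5283, -0.3177, 0.0664]
orientation: [-0.004, 0.642, 0.767, -0.002]
wrist_force: [-0.4, 0.4, -1.6]
finger_gap: 0.0643
```

>>> carry_out(
  moves=[-1,0,0,0,0,0,0,-1,0,0,0,0,0,0,-1,0,0,0,0,0,0,-1,0,0,0,0,0,0,-1,0,0,0,0,0,0],
)

```text
clock: 36.15
tcp_pos: [0.5285, -0.314, 0.0655]
orientation: [-0.005, 0.641, 0.768, -0.001]
wrist_force: [0.1, 0.3, -2.3]
finger_gap: 0.0644
```

```bash
python3 - <<'E'
from h import *
st,I=wsnap('w18.png'); wball(st,I,st['tcp_pos'][2]+.0485)
hsv=cv2.cvtColor(I,cv2.COLOR_RGB2HSV); H,S,V=[hsv[...,i].astype(int) for i in range(3)]
for p in comps((H>8)&(H<30)&(V>120)&(S>50),200): print(len(p),p.min(0),p.max(0),plane('wrist',[(p.min(0)+p.max(0))/2],.012,st)[0].round(4))
print(loc('b',.06,0)); go(.527,-.326,-.005,99.8)
E
```

```text
white 482 466 r 27.1 area/circ 0.27 [ 0.5878 -0.2307  0.114 ]
white 321 330 r 88.0 area/circ 0.93 [ 0.531  -0.3156  0.114 ]
4901 [206  20] [398  54] [ 0.4086 -0.348   0.012 ]
3976 [211 105] [393 133] [ 0.4529 -0.3406  0.012 ]
1419 [260 202] [338 262] [ 0.5229 -0.3309  0.012 ]
430 [546 336] [566 371] [ 0.5822 -0.127   0.012 ]
(np.float64(0.5286244739090094), np.float64(-0.32608743005003804))
tcp [ 0.5284 -0.314   0.0655] yaw 100.3 gap 0.0647 t 36.2 q6 -0.84
shift tool mm [-12.   -3.   70.4] tool-z turn 0.5 level [-0.49 -0.35  0.  ]
[-0.0024 -0.0006  0.0141] 0.09
[-0.0024 -0.0006  0.0141] 0.09
[-0.0024 -0.0006  0.0141] 0.09
[-0.0024 -0.0006  0.0141] 0.09
[-0.0024 -0.0006  0.0141] 0.09
```

>>> carry_out(
  moves=[-1,-0.005,-0.0015,0.005,-0.5,-0.3,0,-1,-0.005,-0.0015,0.015,0,0,0,-1,-0.0035,-0.001,0.022,0,0,0,-1,0,0,0.016,0,0,0,-1,0,0,0.005,0,0,0],
)

```text
clock: 36.83
tcp_pos: [0.5263, -0.3294, -0.0018]
orientation: [0.0, 0.641, 0.767, 0.0]
wrist_force: [0.1, 0.0, -1.5]
finger_gap: 0.0644
```

```bash
python3 - <<'E'
from h import *
go(.527,-.3278,-.0105,99.8)
E
```

```text
tcp [ 0.5263 -0.3294 -0.0018] yaw 100.2 gap 0.0644 t 36.825 q6 -0.87
shift tool mm [1.5 1.  8.7] tool-z turn 0.4 level [ 0.04 -0.03  0.  ]
[0.0003 0.0002 0.0017] 0.09
[0.0003 0.0002 0.0017] 0.09
[0.0003 0.0002 0.0017] 0.09
[0.0003 0.0002 0.0017] 0.09
[0.0003 0.0002 0.0017] 0.09
```

>>> carry_out(
  moves=[-1,0.001,0.0005,0.003,0,0,0,-1,0,0,0.003,0,0,0,-1,0,0,0.002,0,0,0,-1,0,0,0.001,0,0,0,-1,0,0,0,0,0,0],
)

```text
clock: 37.45
tcp_pos: [0.528, -0.3288, -0.0097]
orientation: [0.001, 0.641, 0.768, 0.001]
wrist_force: [1.0, 0.4, -1.8]
finger_gap: 0.0645
```

>>> carry_out(
  moves=[-1,0,0,0.001,0,0,0,-1,0,0,0.001,0,0,0,0.65,0,0,0,0,0,0,0.65,0,0,0,0,0,0,0.85,0,0,0,0,0,0],
)

```text
clock: 38.08
tcp_pos: [0.5287, -0.3294, -0.0108]
orientation: [0.003, 0.641, 0.767, 0.001]
wrist_force: [0.3, 0.1, 0.0]
finger_gap: 0.079
```

>>> carry_out(
  moves=[0.9,0,0,-0.008,0,0,0,0.9,0,0,-0.02,0,0,0,0.9,0,0,-0.03,0,0,0,0.9,0,0,-0.03,0,0,0,0.9,0,0,-0.02,0,0,0],
)

```text
clock: 38.7
tcp_pos: [0.5268, -0.3284, 0.1]
orientation: [0.001, 0.641, 0.767, 0.0]
wrist_force: [0.3, 0.5, 0.3]
finger_gap: 0.081
```

```bash
python3 - <<'E'
from h import *
st,I=wsnap('w19.png'); wball(st,I,.038); wbails(st,I,.012)
print(loc('b',.06,0)); go(.5,-.15,.2)
E
```

```text
white 320 244 r 48.2 area/circ 0.97 [ 0.5302 -0.33    0.038 ]
wood px [326.  55.] [244  41] [409  70] mid [ 0.4084 -0.3476] ang 99.2 len 0.1097
wood px [325. 126.] [247 114] [404 138] mid [ 0.4528 -0.3401] ang 99.7 len 0.1096
wood px [541. 343.] [525 318] [555 365] mid [ 0.5918 -0.1279] ang -174.6 len 0.046
(np.float64(0.5286244739090094), np.float64(-0.32608743005003804))
tcp [ 0.5281 -0.3293  0.1029] yaw 100.2 gap 0.0812 t 38.75 q6 -0.87
shift tool mm [181.1   4.7 -97.7] tool-z turn 0 level [ 0.23  0.19 -0.  ]
[ 0.0362  0.0009 -0.0195] 0.0
[ 0.0362  0.0009 -0.0195] 0.0
[ 0.0362  0.0009 -0.0195] 0.0
[ 0.0362  0.0009 -0.0195] 0.0
[ 0.0362  0.0009 -0.0195] 0.0
```

The ball appears seated. I'll retract clear and check everything with the top camera.

>>> carry_out(
  moves=[0.9,0,0,-0.04,0,0,0,0.9,0.01,-0.03,-0.04,0,0,0,0.9,0.03,-0.04,-0.02,0,0,0,0.9,0.03,-0.03,0,0,0,0,0.9,0.01,-0.01,0,0,0,0],
)

```text
clock: 39.38
tcp_pos: [0.4031, -0.2697, 0.2054]
orientation: [0.004, 0.641, 0.767, 0.0]
wrist_force: [0.9, -0.5, 0.2]
finger_gap: 0.0815
```

>>> carry_out(
  moves=[0.9,0,0,0,0,0,0,0.9,0,0,0,0,0,0,0.9,0,0,0,0,0,0,0.9,0,0,0,0,0,0,0.9,0,0,0,0,0,0],
)

```text
clock: 40.0
tcp_pos: [0.4057, -0.2717, 0.2043]
orientation: [0.005, 0.641, 0.768, 0.0]
wrist_force: [0.2, -0.1, 0.0]
finger_gap: 0.0812
```

```bash
python3 - <<'E'
from h import *
I=env.read_camera("top"); S=env.read_camera("scene")
cv2.imwrite("pics/end.png",np.hstack([cv2.resize(I,(400,300),interpolation=cv2.INTER_AREA),cv2.resize(S,(400,300),interpolation=cv2.INTER_AREA)])[:,:,::-1])
hsv=cv2.cvtColor(I,cv2.COLOR_RGB2HSV); H,Sa,V=[hsv[...,i].astype(int) for i in range(3)]
roi=np.zeros(H.shape,bool); roi[80:440,90:600]=1
for p in comps(roi&(Sa<70)&(V>120),120): print("white",p.mean(0).round(1),len(p),plane("top",p.mean(0),.038)[0].round(4),plane("top",p.mean(0),.03)[0].round(4))
for p in comps(roi&(H>=10)&(H<=28)&(Sa>60)&(V>150),60): print("wood",p.mean(0).round(1),len(p),plane("top",p.mean(0),.008)[0].round(4))
b=roi&(H>95)&(H<125)&(Sa>60); p=max(comps(b,200),key=len); print("bowl",p.mean(0),len(p))
E
```

```text
white [403.4 171.5] 2034 [ 0.7318 -0.1499  0.038 ] [ 0.734 -0.151  0.03 ]
white [501.7 277.2] 986 [ 0.5298 -0.3275  0.038 ] [ 0.5306 -0.3299  0.03  ]
white [143.6 292.7] 432 [0.5084 0.3348 0.038 ] [0.509  0.3371 0.03  ]
white [578.  305.5] 199 [ 0.4738 -0.4746  0.038 ] [ 0.4741 -0.4781  0.03  ]
white [542.9 352.2] 359 [ 0.3892 -0.401   0.038 ] [ 0.389  -0.4039  0.03  ]
white [493.3 356.7] 157 [ 0.3841 -0.3058  0.038 ] [ 0.3838 -0.308   0.03  ]
white [580.7 419.4] 1663 [ 0.2613 -0.4721  0.038 ] [ 0.2601 -0.4755  0.03  ]
wood [386.9 240.7] 195 [ 0.6051 -0.1182  0.008 ]
wood [318.4 250.2] 157 [0.5883 0.0116 0.008 ]
wood [335.  246.5] 62 [ 0.5951 -0.0198  0.008 ]
wood [151.8 317.2] 2605 [0.4642 0.3266 0.008 ]
wood [126.7 292.4] 129 [0.5113 0.3767 0.008 ]
wood [575.5 317.9] 757 [ 0.4515 -0.4811  0.008 ]
wood [258.9 313.6] 106 [0.4704 0.1235 0.008 ]
wood [504.  319.7] 345 [ 0.452  -0.3375  0.008 ]
wood [553.1 329.5] 146 [ 0.4307 -0.4343  0.008 ]
wood [531.6 340.8] 119 [ 0.4106 -0.3903  0.008 ]
wood [134.  348.9] 113 [0.4046 0.3604 0.008 ]
wood [546.8 355.1] 563 [ 0.3826 -0.4197  0.008 ]
wood [592.3 352.4] 108 [ 0.384 -0.513  0.008]
wood [566.  418.6] 1258 [ 0.2602 -0.4549  0.008 ]
bowl [248.64557989 161.29886456] 2466
```

View pics/end.png

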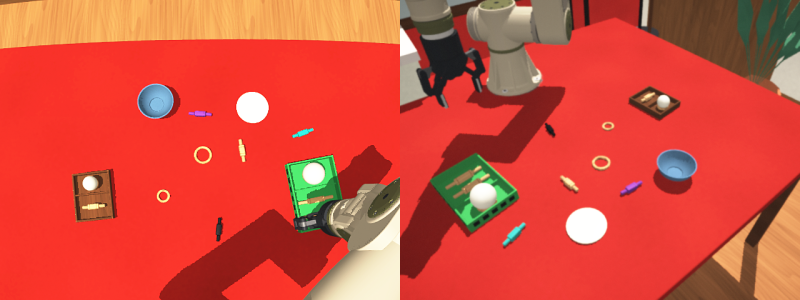

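The final view shows both balls on their rings and both long bails in the basket. One short bail is in the tray, and the other, the bowl and the coaster have not moved. I'm handing in.

```bash
python3 -c "
from workcell import env
print(env.hand_in())"
```

```text
the job is handed in; nothing more can be done
None
```

Both kits are made up and the job was handed in at about 40 s on the robot's clock. The hand-in reported no verdict.

**Last checks**
- **Balls:** in the final top view, the large ball is about 2 mm from its basket ring's centre and the small ball about 1 mm from its tray ring's centre.
- **Long bails:** the last wrist view, after both releases, put them at basket x of about −61 and −17 mm, within about 1° of lengthwise.
- **Short bail in the tray:** the wrist view after release showed it flat and lengthwise in the bay. I judged its position by eye, because the colour mask merged it with the tray wood.
- **Left alone:** the other short bail is within 1 mm of where it started. The coaster's pixel position is unchanged and the bowl looks unmoved.

**What failed or disagreed**
- **First grasp:** it closed on air above a long bail without touching it. Two camera views showed the fingertips about 30–40 mm further back than the stated tip reach. I set all later heights from that, and every later grasp held.
- **Camera disagreement:** the wrist and top cameras differed by up to about 3 mm in y.

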